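Hang an impression tray on the rotating tray tree

TASK

Turn the tray tree until its empty branch stands over the short tab that sticks out of its base, then take the waiting impression tray out of its drying stand, thread the eye of its handle onto that branch and press it gently home against the black collar (a light press of about 5 to 10 newtons, never as much as 20), and leave it hanging there, the branch still over the tab. Be just as gentle with the tree, and leave the other things on the bench where they are.

Things in the scene. Friction and masses are not known exactly. Their poses are not given: they have to be found in the camera images.
- tree: The fixed foot of the steel tray tree: a dark disc 150 mm across, 14 mm thick, with a tab (22 mm wide, 10 mm high) sticking out to 102 mm from the centre, and a 16 mm post. Origin: centre of the disc's underside, on the table. Its -x axis points from the post out over the tab, z up. On the post turns a rotor with four level branches at right angles; three carry a tray fixed to them.
- branch_tip (a point): Centre of the 11 mm ball at the end of the empty branch, 105 mm from the post's axis. All branches are level steel rods of 8 mm diameter, axes 150 mm above the table. The three occupied ones carry trays like the loose one, centred 65 mm from the post's axis, 65 mm wide, from 65 to 207 mm above the table.
- rotor (a joint): Turn of the rotor (hub 30 mm across, its top 165 mm above the table) in rad, counter-clockwise from above; at 0 and at 2 pi (6.283) the empty branch stands exactly over the tab. Range -0.6 to 6.88. It turns when a branch is pushed sideways and stays where it is left: friction 0.22 N m, about 2 N at a branch's end.
- stop: The depth stop of the empty branch: a black collar ring, 24 mm across and 10 mm long, clamped on the rod. Its outer face (away from the post) lies anywhere from 46 to 74 mm from the post's axis, differently each time; this pose does NOT tell where: see it or feel for it. The ring does not give. Origin: on the post's axis at the height of the rods; x points along the empty branch towards the post, z up.
- tray: The loose aluminium impression tray, upright in the stand, about 0.13 kg. Origin: centre of the underside, z up. Horseshoe trough at the bottom, arms down: 58 mm high, 65 mm wide along y, 18 mm thick along x. Above it the eye frame, 66 to 96 mm up, 28 mm wide, 12 mm thick along x; on top the solid grip tab, 96 to 142 mm up, 12 mm thick along x, 18 mm wide along y. Either way round will do.
- tray_eye (a point): Centre of the tray's 16 mm square eye hole, which runs through along the tray's x, 81 mm above its underside. When the tray hangs on a branch, the rod's axis is 4 mm above this point.
- stand: The fixed white drying stand: a pocket open at the top, outside 40 mm (x) by 86 mm (y) and 34 mm high, walls and floor 7 mm, with a 75 by 110 mm foot. Origin: centre of the underside, on the table. The tray stands loosely in the pocket and comes out straight up.
- model: A terracotta-coloured horseshoe dental model on the slab, about 60 mm wide and 28 mm high. Bystander. Origin: centre of the underside.
- vial_a: A small clear square vial, 58 by 18 by 18 mm, lying between tree and stand. Bystander. Origin: centre of the underside.
- vial_b: A second such vial. Bystander. Origin: centre of the underside.
- tweezers: Steel tweezers 130 mm long lying flat towards the back. Bystander. Origin: centre of the underside.
- handpiece: A metal dental handpiece, 150 mm long, lying. Bystander. Origin: centre of the underside.
- bowl: A white mixing bowl, 76 mm wide, 35 mm high. Bystander. Origin: centre of the underside.
- jar: A small amber jar, 44 mm wide, 50 mm high, at the front left. Bystander. Origin: centre of the underside.
Mind the look-alikes: they are no part of the job. Leave any red or yellow look-alike of the tree alone.

How it is judged:
By the outcome, as a careful person would: the job done as asked, in the order asked, and still so for the second after the job is handed in, with the robot touching nothing.
It also fails if it takes over 72 s, if anything falls off the work surface, if the arm or the gripper's body presses on something with over 40 N, if the wrist force passes 120 N, or if a joint passes its speed limit or range.

ROBOT

A 6-joint arm with a two-finger parallel gripper is mounted at the origin on the work surface. World frame = base frame: x ahead of the robot, y to its left, z up, the work surface at z = 0. Lengths are in mm, angles in rad, forces in N, time in s.
With the tool pointing down it reaches from about 325 to 900 mm from the base axis. Payload 6.1 kg.
Tool frame: the origin (TCP) lies at the very end of the fingers, on their centre line; the grasp point (between the pads) lies env.hold_point_z behind it (env.hold_point_z is the distance from the TCP to the grasp point, in mm); x points along the fingers, y is the direction in which the jaws open and shut, and the axes are right-handed (so a half turn about x gives the same grasp; the last joint's range is limited). The gripper opens to 85 mm and grips with 20 to 120 N. Pads are 22 mm wide; open, the fingers measure 114 mm over their backs; the gripper's body (76 mm by 85 mm) begins 54 mm behind the grasp point. The pads swing forward as they close: fully open they stand 13 mm farther back than shut.
Start: joints at [1.047, 0.22, 1.526, -0, 1.395, -0.126], TCP at [242.117, 576.19, 231.3] pointing down, gripper open.
Joint ranges: [-2.98, 2.98], [-0.91, 2.08], [0.09, 2.57], [-1.24, 4.39], [0.2, 2.65], [-2.68, 2.68]. Speed limits (rad/s): [2.57, 2.57, 3.01, 3.14, 3.14, 3.14].

INTERFACE

Orientations are given as a 3x3 rotation matrix whose columns are the frame's x, y, z axes.
In Python, from bench import env gives the robot as it stands. The module is installed in compiled form; this text tells all that it offers.
- The arm moves only by the shell command python3 -m handwheel 'ROWS' [FORCE]. ROWS is a JSON object of lists of equal length, an entry for each row: "grip": the opening, from 0 (shut) to 1 (fully open); "linear": the shift along the tool's x, y, z in mm, a list of three; "dr": the turn, a rotation vector about the tool's x, y, z in degrees, a list of three. In form: {"grip": [grip, ...], "linear": [[tx, ty, tz], ...], "dr": [[ax, ay, az], ...]}. A call has 1 to 8 rows; each row is the pose to reach, as a shift and turn from the pose measured when the call began, along the tool's axes at that moment; what a row does not reach only later rows make up. A row lasts 1/10 s, in which the tool goes at most 50 mm and 8.59 degrees, less where a joint would pass 70% of its speed; a pose out of reach is approached as far as the arm can. A call with a gripper value outside its range is refused whole. The fingers move at their own pace and stop on an object; FORCE is the grip in N (left out, the last holds). Time passes only in rows, so rows that repeat a pose let the fingers close. It gives the time, the measured TCP pose, the force and the opening at its end, in the units of the state.
- env.observe(): the state, without advancing time (a new reading comes with each control period).
- env.snapshot(name): name is "side" or "top" or "wrist"; returns a dict with "pixels" (420x560x3 uint8, red, green, blue), "camera_matrix" (3x3 intrinsics, pixels), "cam_to_world" (4x4, takes a point from camera to world coordinates). Camera axes: x right, y down, z forward; pixel columns grow to the right and rows downward; lengths in mm; the calibration is good to about 2 mm. A picture is of the moment at which its call begins. There is no depth.
- env.job_done(): hands the job in, once; it reports no verdict.
The state is a dict: "t": time; "qpos": joint angles; "dq": joint speeds; "tau": joint torques, N m; "ee_pos": TCP position; "ee_rot": TCP orientation; "wrist_force": force on the tool from outside, world axes, zero at the start; "torque": the same for the moment, N m; "width": opening from 0.0 (shut) to 1.0 (fully open).
Only numpy, scipy, OpenCV 4.12 (cv2) and the standard library are available. Lean on these libraries where they do the work, as an engineer would, in place of code of your own. Each camera call takes 0.05 s, during which the arm holds its last target.

## Working session

There is one attempt and no reset: what is moved stays moved. The work goes in short steps, Python scripts to look and compute and a shell command to move; the robot and the scene stay as the last step left them, time stands still between calls to the robot, and variables do not carry over. Pictures are saved under pics/ and viewed, and the job is handed in when it is done.

```bash
mkdir -p pics; ls
cat > h.py <<'E'
from bench import env
import numpy as np, cv2
def snap(n,f):
    s=env.snapshot(n); cv2.imwrite('pics/'+f,s['pixels'][:,:,::-1]); np.savez('pics/'+f+'.npz',K=s['camera_matrix'],T=s['cam_to_world'],p=s['pixels']); return s
def load(f):
    return np.load('pics/'+f+'.npz')
def ray(s,u,v):
    K,T=s['K'],s['T']; d=T[:3,:3]@np.linalg.inv(K)@np.array([u,v,1.]); return T[:3,3],d
def atz(s,u,v,z):
    o,d=ray(s,u,v); return o+d*(z-o[2])/d[2]
def proj(s,p):
    K,T=s['K'],s['T']; c=T[:3,:3].T@(np.array(p,float)-T[:3,3]); q=K@c; return q[:2]/q[2]
def tri(s1,p1,s2,p2):
    A=[];b=[]
    M=np.zeros((3,3));r=np.zeros(3)
    for s,p in((s1,p1),(s2,p2)):
        o,d=ray(s,*p); d=d/np.linalg.norm(d); P=np.eye(3)-np.outer(d,d); M+=P; r+=P@o
    return np.linalg.solve(M,r)
E
python3 - <<'E'
from h import *
np.set_printoptions(precision=3,suppress=True)
for n in('side','top','wrist'):
    s=snap(n,n+'0.png'); print(n,s['camera_matrix'].round(1).tolist(),s['cam_to_world'].round(3).tolist())
o=env.observe(); print(o, env.hold_point_z)
E
```

```text
pics
side [[471.5, 0.0, 276.4], [0.0, 471.5, 207.7], [0.0, 0.0, 1.0]] [[0.986, -0.114, 0.121, 400.932], [-0.167, -0.683, 0.711, -705.722], [0.002, -0.721, -0.693, 846.453], [0.0, 0.0, 0.0, 1.0]]
top [[430.1, 0.0, 290.4], [0.0, 430.1, 213.3], [0.0, 0.0, 1.0]] [[0.102, -0.974, 0.203, 354.997], [-0.995, -0.1, 0.021, 39.529], [-0.0, -0.204, -0.979, 1009.49], [0.0, 0.0, 0.0, 1.0]]
wrist [[372.2, 0.0, 274.2], [0.0, 372.2, 215.6], [0.0, 0.0, 1.0]] [[0.387, 0.889, 0.244, 180.085], [0.922, -0.373, -0.104, 600.576], [-0.001, 0.266, -0.964, 373.335], [0.0, 0.0, 0.0, 1.0]]
{'t': 0.15, 'qpos': array([ 1.047,  0.221,  1.527, -0.   ,  1.395, -0.126]), 'dq': array([-0.001, -0.003, -0.003,  0.001, -0.001,  0.001]), 'tau': array([  0.003, -49.749, -38.99 ,   0.   ,   0.007,   0.   ]), 'ee_pos': array([241.897, 575.792, 230.423]), 'ee_rot': array([[-0.001,  0.387,  0.922],
       [-0.001,  0.922, -0.387],
       [-1.   , -0.002, -0.   ]]), 'wrist_force': array([-0.675, -0.237,  0.328]), 'torque': array([-0.026, -0.035,  0.02 ]), 'width': 1.0005780619457825} 18.700000000000003
```

View pics/side0.png

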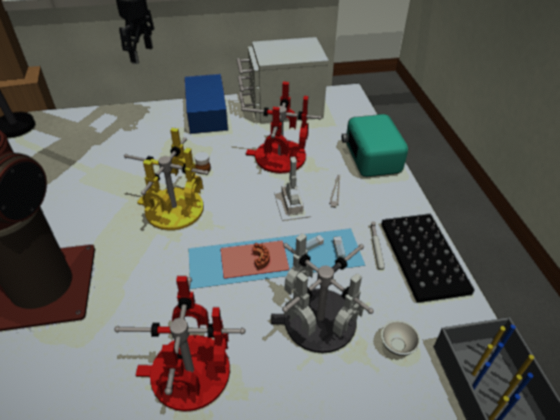

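View pics/top0.png

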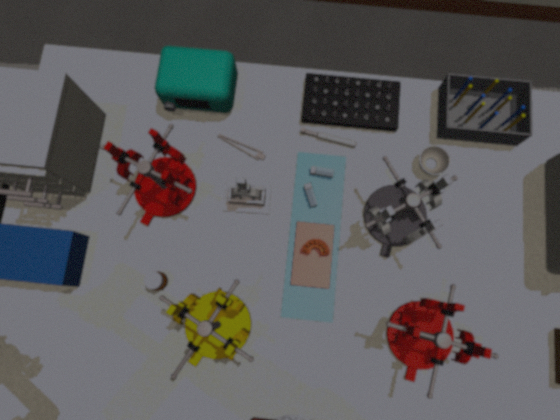

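View pics/wrist0.png

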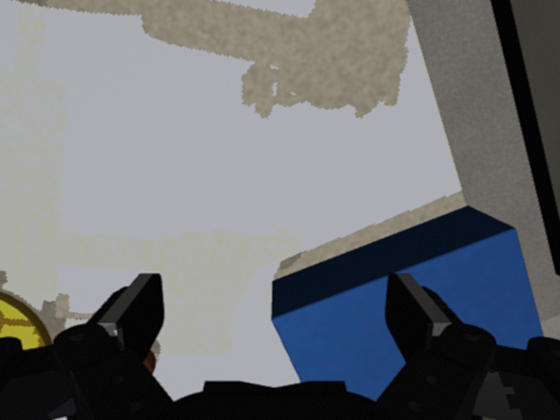

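The steel/dark tree is at top (395,213) / side (322,300). The look-alikes are red at top (165,185) and (422,335), and yellow at top (218,325). The dark grey disc fits the description. I'll enlarge it to confirm.

Run:
```python
from h import *
a=load('top0.png')['p'][:,:,::-1]; b=load('side0.png')['p'][:,:,::-1]
def c(im,x,y,w,h,k): return cv2.resize(im[y:y+h,x:x+w],None,fx=k,fy=k,interpolation=cv2.INTER_CUBIC)
cv2.imwrite('pics/ct.png',cv2.convertScaleAbs(c(a,340,140,130,130,5),alpha=1.5))
cv2.imwrite('pics/cs.png',cv2.convertScaleAbs(c(b,250,220,160,150,4),alpha=1.5))
x=c(a,210,165,75,60,6);y=c(b,260,150,75,80,6)
cv2.imwrite('pics/cst.png',cv2.convertScaleAbs(x,alpha=1.2));cv2.imwrite('pics/css.png',cv2.convertScaleAbs(y,alpha=1.2))
```

```text
(no output)
```

View pics/ct.png

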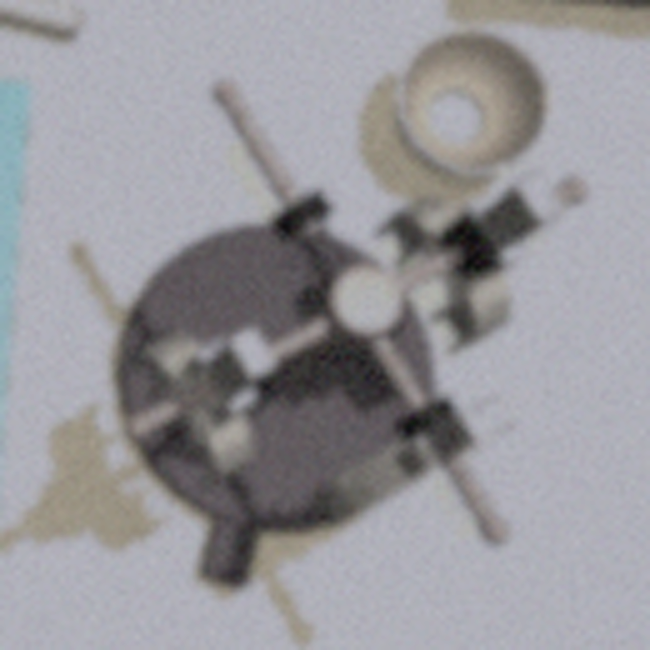

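View pics/cs.png

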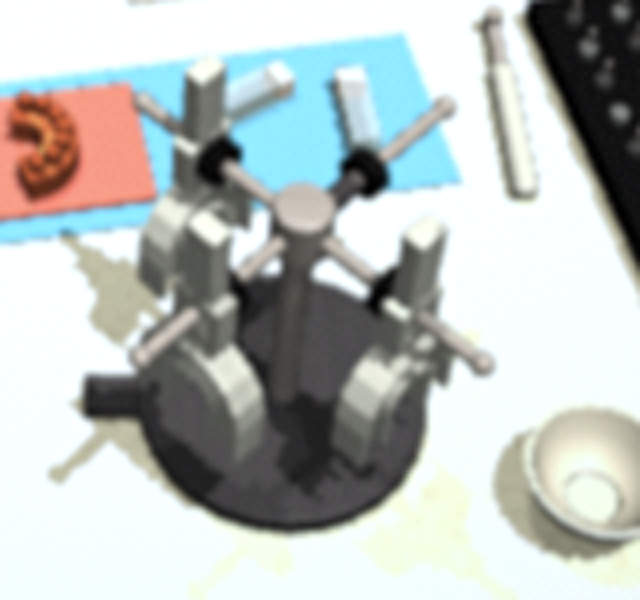

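View pics/cst.png

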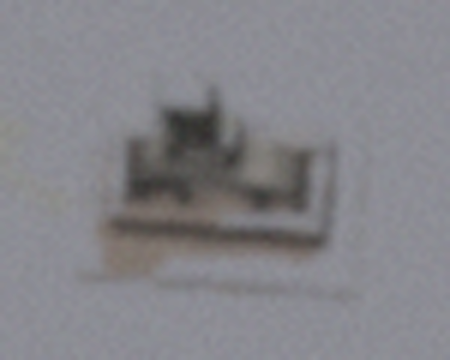

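View pics/css.png

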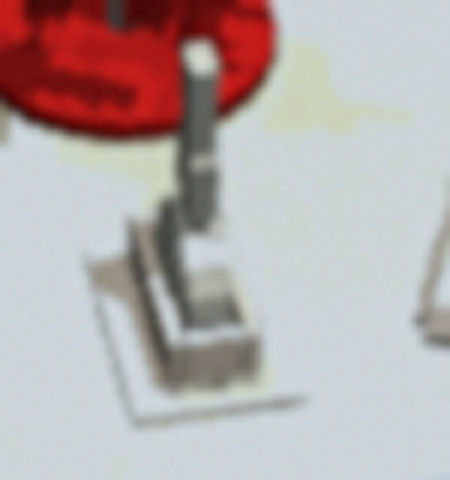

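Run:
```python
from h import *
np.set_printoptions(precision=1,suppress=True)
t=load('top0.png');s=load('side0.png')
T=lambda x,y:(340+x/5-.4,140+y/5-.4)
S=lambda x,y:(250+x/4-.4,220+y/4-.4)
for nm,a,b,z in [('hub',(367,298),(304,203),165),('empty',(222,90),(446,104),150),('b2',(497,535),(143,358),150),('b3',(572,190),(484,363),150),('b4',(138,427),(145,100),150)]:
    print(nm,'top@z',atz(t,*T(*a),z),'side@z',atz(s,*S(*b),z),'tri',tri(t,T(*a),s,S(*b)))
# tab end center top at z=14/10 ; crop (225,578)
print('tab',atz(t,*T(225,578),5),atz(s,*S(88,393),10))
m=(t['p'].astype(int).sum(2))
# disc outline ellipse from crop: left x=118, right 433, top 225,bottom 530
print('disc',atz(t,*T(276,377),7))
# stand foot front edge (robot side), side cam corners
C=lambda x,y:(260+x/6-.4,150+y/6-.4)
for p in [(135,425),(305,400),(90,262)]: print('foot',atz(s,*C(*p),0))
for p in [(165,338),(258,325),(135,222)]: print('pocket top',atz(s,*C(*p),34))
D=lambda x,y:(210+x/6-.4,165+y/6-.4)
for p in [(80,275),(355,297)]: print('foot top',atz(t,*D(*p),0))
for p in [(108,220),(325,238)]: print('pocket front top',atz(t,*D(*p),34))
print('tabtop', atz(s,*C(200,52),142))
```

```text
hub top@z [ 584.3 -185.9  165. ] side@z [ 581.6 -184.8  165. ] tri [ 582.6 -185.5  166.3]
empty top@z [ 672.  -125.4  150. ] side@z [ 669.4 -124.7  150. ] tri [ 670.3 -125.1  150.9]
b2 top@z [ 495.6 -246.2  150. ] side@z [ 495.8 -245.   150. ] tri [ 495.5 -245.8  151.1]
b3 top@z [ 643.2 -272.6  150. ] side@z [ 641.5 -272.1  150. ] tri [ 642.2 -272.3  150.5]
b4 top@z [524.9 -99.8 150. ] side@z [523.8 -97.6 150. ] tri [524.  -99.4 152.2]
tab [ 486.1 -168.5    5. ] [ 483.1 -168.7   10. ]
disc [ 584.  -186.7    7. ]
foot [555.6 114.9   0. ]
foot [629.3 117.6   0. ]
foot [553.7 218.7   0. ]
pocket top [570.6 129.9  34. ]
pocket top [610.4 131.2  34. ]
pocket top [571.1 203.9  34. ]
foot top [554.7 222.8   0. ]
foot top [557.  112.4   0. ]
pocket front top [570.8 208.8  34. ]
pocket front top [572.3 124.1  34. ]
tabtop [592.6 181.  142. ]
```

```bash
cat >> h.py <<'E'
from scipy.spatial.transform import Rotation as Ro
def Rt(a):
    a=np.radians(a); c,s=np.cos(a),np.sin(a)
    return np.array([[0,c,s],[0,s,-c],[-1,0,0]],float)
def rel(p,a):
    o=env.observe(); R=o['ee_rot']; d=R.T@(np.array(p)-o['ee_pos']); r=np.degrees(Ro.from_matrix(R.T@Rt(a)).as_rotvec())
    print('to',np.round(p,1),a,'linear',d.round(1),'dr',r.round(1))
def st():
    o=env.observe(); R=o['ee_rot']; print('t',round(o['t'],2),'pos',o['ee_pos'].round(1),'yaw',round(float(np.degrees(np.arctan2(R[1,1],R[0,1]))),2),'tilt',R[2].round(4),'F',o['wrist_force'].round(1),'w',round(o['width'],3),'q',o['qpos'].round(2))
C=np.array([583.2,-185.8])
def br(ang,r,z):
    a=np.radians(ang); return [C[0]+r*np.cos(a),C[1]+r*np.sin(a),z]
E
python3 -c "
from h import *
st(); rel(br(34.5,90,260),-55.5)"
```

```text
t 0.15 pos [241.9 575.8 230.4] yaw 67.21 tilt [-1.0e+00 -1.5e-03 -2.0e-04] F [-0.7 -0.2  0.3] w 1.001 q [ 1.05  0.22  1.53 -0.    1.39 -0.13]
to [ 657.4 -134.8  260. ] -55.5 linear [ -28.9 -494.2  658.3] dr [1.227e+02 1.000e-01 1.000e-01]
```

```bash
python3 -m handwheel '{"grip":[0.4,0.4,0.4,0.4,0.4,0.4,0.4,0.4],"linear":[[-50,0,0],[-100,0,0],[-100,-30,40],[-100,-60,80],[-100,-90,120],[-100,-120,160],[-100,-150,200],[-100,-180,240]],"dr":[[0,0,0],[0,0,0],[8,0,0],[16,0,0],[24,0,0],[32,0,0],[40,0,0],[48,0,0]]}' 20; python3 -c "
from h import *
st(); rel(br(34.5,90,270),-55.5)"
```

```text
t: 0.95
ee_pos: [393.9, 315.2, 330.5]
ee_rot: [[-0.001, 0.946, 0.324], [-0.001, 0.324, -0.946], [-1.0, -0.001, 0.001]]
wrist_force: [0.5, 0.1, 1.0]
width: 0.397
t 0.95 pos [393.9 315.2 330.5] yaw 18.9 tilt [-1.     -0.0012  0.001 ] F [0.5 0.1 1. ] w 0.397 q [ 0.52 -0.12  1.69 -0.    1.57  0.19]
to [ 657.4 -134.8  270. ] -55.5 linear [ 60.9 103.5 511. ] dr [74.4  0.1  0. ]
```

```bash
python3 -m handwheel '{"grip":[0.4,0.4,0.4,0.4,0.4,0.4,0.4,0.4],"linear":[[0,10,50],[0,20,100],[0,30,150],[0,40,200],[0,50,250],[0,60,300],[0,70,350],[10,80,400]],"dr":[[8,0,0],[16,0,0],[24,0,0],[32,0,0],[40,0,0],[48,0,0],[56,0,0],[64,0,0]]}' 20; python3 -c "
from h import *
st(); rel(br(34.5,90,230),-55.5)"
```

```text
t: 1.75
ee_pos: [595.1, -30.5, 323.6]
ee_rot: [[0.001, 0.702, -0.713], [-0.002, -0.713, -0.702], [-1.0, 0.002, 0.0]]
wrist_force: [0.9, 0.4, -0.6]
width: 0.396
t 1.75 pos [595.1 -30.5 323.6] yaw -45.45 tilt [-1.0e+00  2.2e-03  1.0e-04] F [ 0.9  0.4 -0.6] w 0.396 q [-0.18  0.11  1.48 -0.    1.55  0.61]
to [ 657.4 -134.8  230. ] -55.5 linear [ 93.8 117.8  28.8] dr [10.1 -0.  -0.1]
```

```bash
python3 -m handwheel '{"grip":[0.4,0.4,0.4,0.4],"linear":[[30,45,10],[60,90,20],[93.8,117.8,28.8],[93.8,117.8,28.8]],"dr":[[5,0,0],[10,0,0],[10.1,0,0],[10.1,0,0]]}' 20; python3 -c "
from h import *
st(); rel(br(34.5,90,230),-55.5)
snap('wrist','w1.png');s=snap('top','t1.png')
cv2.imwrite('pics/t1c.png',cv2.resize(s['pixels'][130:270,330:480,::-1],None,fx=4,fy=4,interpolation=cv2.INTER_CUBIC))"
```

```text
t: 2.15
ee_pos: [655.2, -138.0, 222.3]
ee_rot: [[-0.008, 0.562, -0.827], [0.001, -0.827, -0.563], [-1.0, -0.005, 0.007]]
wrist_force: [-1.1, 0.3, -0.8]
width: 0.397
t 2.15 pos [ 655.2 -138.   222.3] yaw -55.77 tilt [-1.     -0.0052  0.0066] F [-1.1  0.3 -0.8] w 0.397 q [-0.32  0.34  1.4  -0.    1.41  0.65]
to [ 657.4 -134.8  230. ] -55.5 linear [-7.7 -1.4 -3.5] dr [-0.3  0.4  0.3]
```

View pics/w1.png

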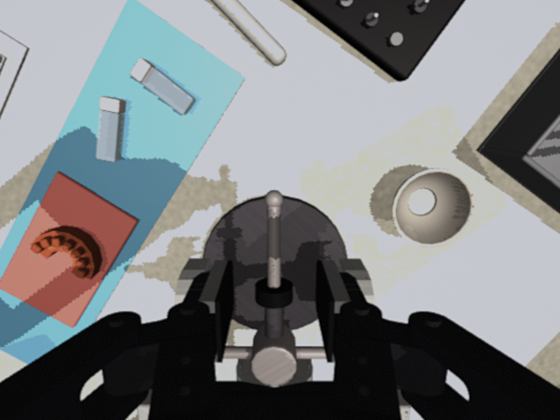

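View pics/t1c.png

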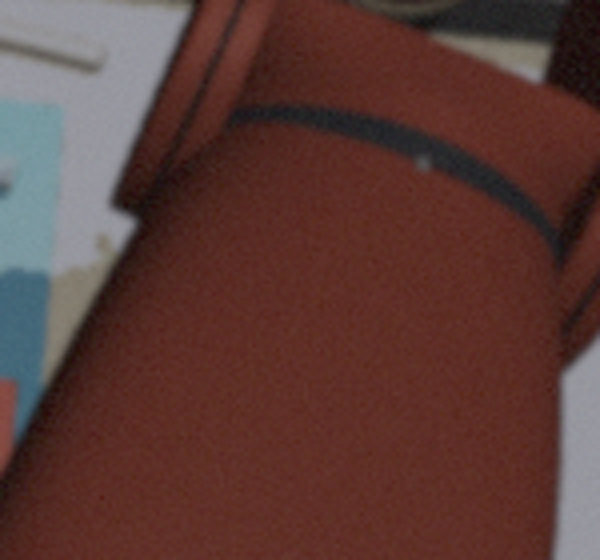

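The wrist view shows the empty branch centred between the fingers: ball (274,198), collar (274,291), hub (274,366). I'll estimate the collar position and lower the tool over the rod.

Run:
```python
from h import *
w=load('w1.png')
cv2.imwrite('pics/w1c.png',cv2.resize(w['p'][180:400,215:335,::-1],None,fx=4,fy=2.7,interpolation=cv2.INTER_CUBIC) if 0 else cv2.resize(w['p'][185:325,215:335,::-1],None,fx=4,fy=4,interpolation=cv2.INTER_CUBIC))
for p,z in [((274,198),150),((274,366),165),((274,283),162),((274,278),162),((274,291),162)]:
    q=atz(w,*p,z); d=q[:2]-C; print(p,q.round(1),np.hypot(*d).round(1),np.degrees(np.arctan2(d[1],d[0])).round(2))
rel(br(34.5,90,138),-55.5)
```

```text
(274, 198) [ 670.1 -128.7  150. ] 104.0 33.32
(274, 366) [ 583.3 -187.9  165. ] 2.1 -86.56
(274, 283) [ 629.4 -156.4  162. ] 54.8 32.41
(274, 278) [ 632.1 -154.6  162. ] 58.0 32.52
(274, 291) [ 625.1 -159.4  162. ] 49.5 32.22
to [ 657.4 -134.8  138. ] -55.5 linear [89.2  0.4 -1.5] dr [-0.1  0.1  0.1]
```

View pics/w1c.png

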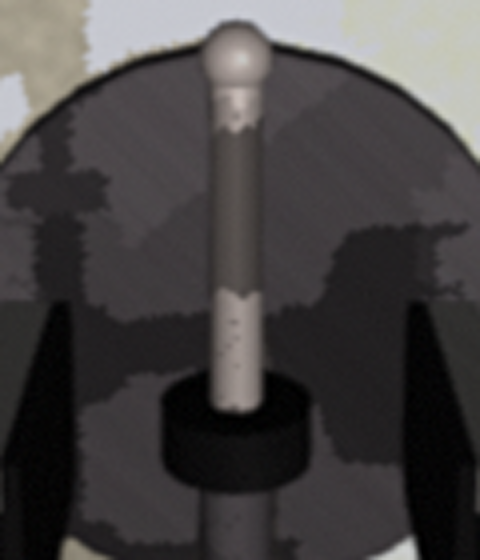

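```bash
python3 -m handwheel '{"grip":[0.4,0.4,0.4,0.3,0.2],"linear":[[30,0.4,-1],[60,0.4,-1.5],[89.2,0.4,-1.5],[89.2,0.4,-1.5],[89.2,0.4,-1.5]],"dr":[[0,0,0],[0,0,0],[0,0,0],[0,0,0],[0,0,0]]}' 20; python3 -c "
from h import *
st(); w=load('w1.png')
for r,z in((287.5,154),(277.5,138),(285,150)):
  print(atz(w,274,r,z).round(1), np.hypot(*(atz(w,274,r,z)[:2]-C)))
snap('wrist','w2.png')"
```

```text
t: 2.75
ee_pos: [657.9, -133.8, 140.0]
ee_rot: [[-0.002, 0.565, -0.825], [-0.0, -0.825, -0.565], [-1.0, -0.001, 0.001]]
wrist_force: [0.8, -0.6, 0.5]
width: 0.204
t 2.75 pos [ 657.9 -133.8  140. ] yaw -55.57 tilt [-1.     -0.001   0.0015] F [ 0.8 -0.6  0.5] w 0.204 q [-0.32  0.4   1.48 -0.    1.26  0.65]
[ 623.6 -160.3  154. ] 47.799739394234926
[ 623.  -160.7  138. ] 47.04936676213328
[ 623.4 -160.5  150. ] 47.52597557301567
```

View pics/w2.png

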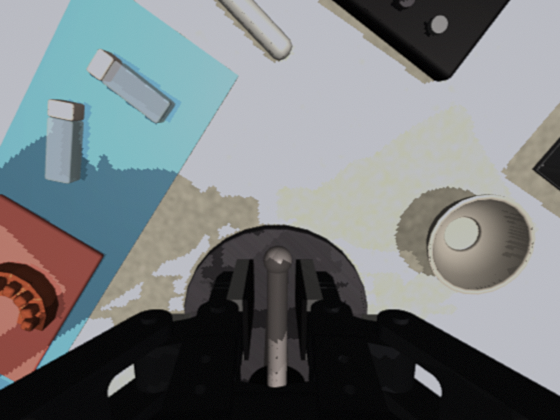

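```bash
python3 -m handwheel '{"grip":[0.2,0.2,0.2,0.2,0.2,0.2,0.2,0.2],"linear":[[0,-3.2,0.1],[0,-7.9,0.3],[0,-15.8,1.4],[0,-23.6,3.1],[0,-31.1,5.5],[0,-39.9,9.2],[0,-48.2,13.8],[0,-56,19.3]],"dr":[[-2,0,0],[-5,0,0],[-10,0,0],[-15,0,0],[-20,0,0],[-26,0,0],[-32,0,0],[-38,0,0]]}' 20
python3 - <<'E'
from h import *
st(); 
o=env.observe(); d=o['ee_pos'][:2]-C; a=np.degrees(np.arctan2(d[1],d[0])); print(a,np.hypot(*d))
for f in (6,12,18,24,30,36,42,48): rel(br(a+f,91,140),round(a+f-90,2))
E
```

```text
t: 3.6
ee_pos: [613.9, -99.0, 145.4]
ee_rot: [[0.008, 0.955, -0.297], [-0.003, -0.297, -0.955], [-1.0, 0.009, -0.0]]
wrist_force: [3.3, -0.1, -0.9]
width: 0.205
t 3.6 pos [613.9 -99.  145.4] yaw -17.3 tilt [-1.      0.0087 -0.    ] F [ 3.3 -0.1 -0.9] w 0.205 q [-0.29  0.28  1.62 -0.    1.23  0.02]
70.5096653533682 92.03132442552591
to [604.4 -97.3 140. ] -13.49 linear [ 5.3 -9.6  1.2] dr [-3.8  0.  -0.5]
to [595.1 -95.6 140. ] -7.49 linear [  5.3 -19.1   2.3] dr [-9.8  0.  -0.5]
to [585.6 -94.8 140. ] -1.49 linear [  5.2 -28.4   4.4] dr [-15.8   0.1  -0.5]
to [576.  -95.1 140. ] 4.51 linear [  5.1 -37.4   7.5] dr [-21.8   0.1  -0.5]
to [566.6 -96.3 140. ] 10.51 linear [  5.  -46.   11.5] dr [-27.8   0.1  -0.5]
to [557.3 -98.6 140. ] 16.51 linear [  4.9 -54.2  16.4] dr [-33.8   0.1  -0.5]
to [ 548.4 -101.7  140. ] 22.51 linear [  4.9 -61.8  22.1] dr [-39.8   0.2  -0.5]
to [ 539.8 -105.8  140. ] 28.51 linear [  4.8 -68.8  28.5] dr [-45.8   0.2  -0.5]
```

```bash
python3 -m handwheel '{"grip":[0.2,0.2,0.2,0.2,0.2,0.2,0.2,0.2],"linear":[[5.3,-9.6,1.2],[5.3,-19.1,2.3],[5.2,-28.4,4.4],[5.1,-37.4,7.5],[5,-46,11.5],[5,-54.2,16.4],[5,-61.8,22.1],[5,-68.8,28.5]],"dr":[[-4,0,-0.5],[-10,0,-0.5],[-16,0,-0.5],[-22,0,-0.5],[-28,0,-0.5],[-34,0,-0.5],[-40,0,-0.5],[-46,0,-0.5]]}' 20
python3 - <<'E'
from h import *
st(); 
o=env.observe(); d=o['ee_pos'][:2]-C; a=np.degrees(np.arctan2(d[1],d[0])); print(a,np.hypot(*d))
for f in (6,12,18,24,30,36,42,48): rel(br(a+f,91,140),round(a+f-90,2))
E
```

```text
t: 4.4
ee_pos: [542.4, -105.9, 144.1]
ee_rot: [[0.008, 0.875, 0.484], [-0.005, 0.484, -0.875], [-1.0, 0.004, 0.008]]
wrist_force: [1.6, 1.9, 1.8]
width: 0.2
t 4.4 pos [ 542.4 -105.9  144.1] yaw 28.97 tilt [-1.      0.0045  0.0079] F [1.6 1.9 1.8] w 0.2 q [-0.33  0.12  1.81 -0.    1.2  -0.84]
117.03640426368223 89.74529228159489
to [ 533.6 -109.5  140. ] 33.04 linear [ 4.1 -9.5 -1.1] dr [-4.1  0.5 -0.2]
to [ 525.9 -115.1  140. ] 39.04 linear [  4.  -19.    0.1] dr [-10.1   0.5  -0.2]
to [ 518.8 -121.5  140. ] 45.04 linear [  4.  -28.2   2.2] dr [-16.1   0.5  -0.2]
to [ 512.4 -128.6  140. ] 51.04 linear [  4.  -37.2   5.3] dr [-22.1   0.5  -0.2]
to [ 506.8 -136.3  140. ] 57.04 linear [  4.  -45.9   9.4] dr [-28.1   0.5  -0.1]
to [ 502.1 -144.5  140. ] 63.04 linear [  4.  -54.   14.3] dr [-34.1   0.5  -0.1]
to [ 498.2 -153.2  140. ] 69.04 linear [  4.  -61.6  20. ] dr [-40.1   0.5  -0.1]
to [ 495.3 -162.3  140. ] 75.04 linear [  4.  -68.6  26.5] dr [-46.1   0.5  -0.1]
```

```bash
python3 -m handwheel '{"grip":[0.2,0.2,0.2,0.2,0.2,0.2,0.2,0.2],"linear":[[4,-9.5,-1.1],[4,-19,0],[4,-28.2,2.2],[4,-37.2,5.3],[4,-45.9,9.4],[4,-54,14.3],[4,-61.6,20],[4,-68.6,26.5]],"dr":[[-4,0.5,-0.2],[-10,0.5,-0.2],[-16,0.5,-0.2],[-22,0.5,-0.2],[-28,0.5,-0.2],[-34,0.5,-0.2],[-40,0.5,-0.2],[-46,0.5,-0.2]]}' 20
python3 - <<'E'
from h import *
st(); 
o=env.observe(); d=o['ee_pos'][:2]-C; a=np.degrees(np.arctan2(d[1],d[0])); print(a,np.hypot(*d))
snap('wrist','w3.png');s=snap('side','s3.png');cv2.imwrite('pics/s3c.png',cv2.resize(s['pixels'][220:370,230:390,::-1],None,fx=4,fy=4,interpolation=cv2.INTER_CUBIC))
E
```

```text
t: 5.2
ee_pos: [496.9, -162.3, 143.6]
ee_rot: [[0.004, 0.255, 0.967], [-0.003, 0.967, -0.255], [-1.0, -0.002, 0.005]]
wrist_force: [0.1, 3.8, 0.5]
width: 0.2
t 5.2 pos [ 496.9 -162.3  143.6] yaw 75.25 tilt [-1.     -0.0021  0.0047] F [0.1 3.8 0.5] w 0.2 q [-0.47  0.05  1.88 -0.    1.2  -1.78]
164.77459845140768 89.38773707917554
```

View pics/w3.png

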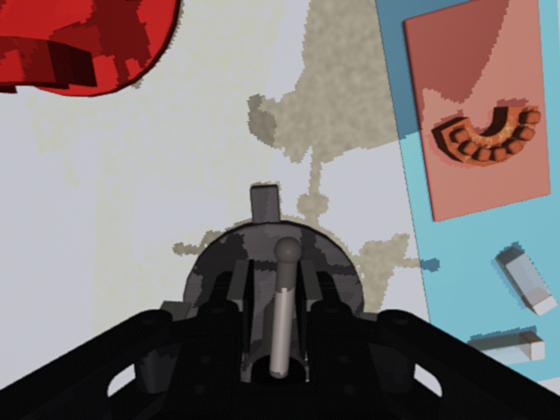

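View pics/s3c.png

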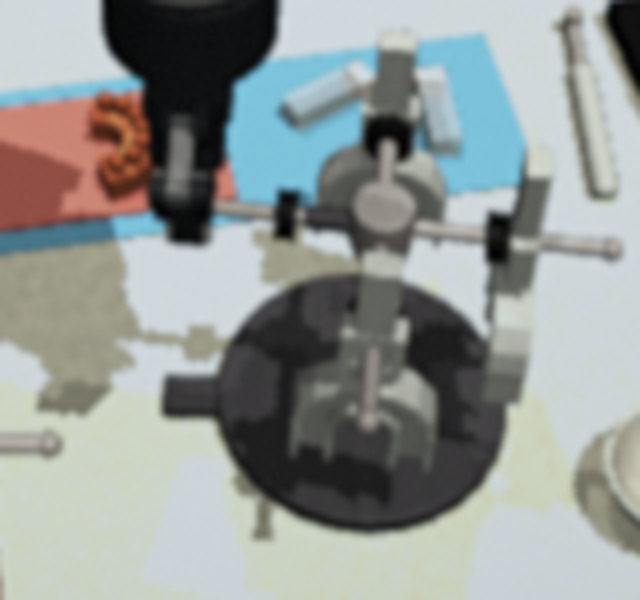

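Run:
```python
from h import *
w=load('w3.png'); s=load('s3.png')
for p,z in [((288,248),150),((264,185.5),10),((265.5,222),14)]:
    q=atz(w,*p,z); d=q[:2]-C; print(p,q.round(1),np.hypot(*d).round(1),np.degrees(np.arctan2(d[1],d[0])).round(2))
# b3-opposite ball in side crop
S=lambda x,y:(230+x/4-.4,220+y/4-.4)
for p in [(612,248),(370,418)]:
    q=atz(s,*S(*p),150); d=q[:2]-C; print(q.round(1),np.hypot(*d).round(1),np.degrees(np.arctan2(d[1],d[0])).round(2))
big=w['p'][170:270,215:335,::-1]; cv2.imwrite('pics/w3c.png',cv2.resize(cv2.convertScaleAbs(big,alpha=1.5),None,fx=5,fy=5,interpolation=cv2.INTER_CUBIC))
```

```text
(288, 248) [ 482.5 -154.3  150. ] 105.6 162.62
(264, 185.5) [ 481.6 -167.8   10. ] 103.2 169.97
(265.5, 222) [ 508.5 -173.8   14. ] 75.7 170.87
[ 682.4 -216.   150. ] 103.7 -16.95
[ 551.9 -284.9  150. ] 103.9 -107.54
```

View pics/w3c.png

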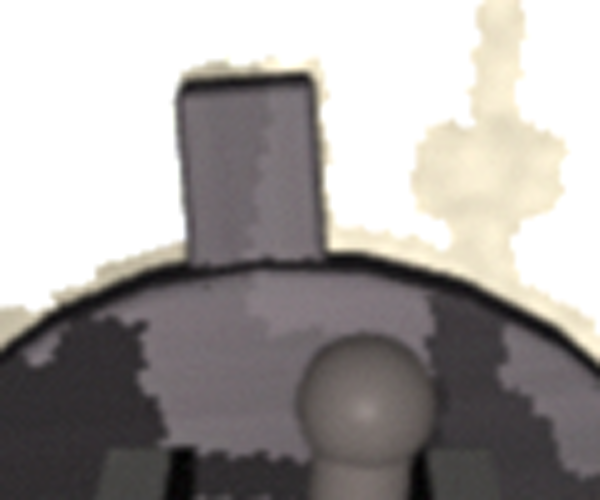

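Run:
```python
from h import *
for a in (169,172.2): rel(br(a,90,142),a-90)
```

```text
to [ 494.9 -168.6  142. ] 79 linear [ 1.3 -5.4 -0.6] dr [-4.   0.3  0.2]
to [ 494.  -173.6  142. ] 82.19999999999999 linear [  1.4 -10.5  -0.1] dr [-7.2  0.3  0.2]
```

```bash
python3 -m handwheel '{"grip":[0.2,0.2,0.2,0.2],"linear":[[1,-5.4,-0.5],[1.4,-8.5,-0.3],[1.4,-10.5,0],[1.4,-10.5,0]],"dr":[[-4,0.3,0.2],[-6,0.3,0.2],[-7.2,0.3,0.2],[-7.2,0.3,0.2]]}' 20
python3 - <<'E'
from h import *
st(); 
o=env.observe(); d=o['ee_pos'][:2]-C; a=np.degrees(np.arctan2(d[1],d[0])); print(a,np.hypot(*d))
w=snap('wrist','w4.png');s=snap('side','s4.png');cv2.imwrite('pics/s4c.png',cv2.resize(s['pixels'][220:370,230:390,::-1],None,fx=4,fy=4,interpolation=cv2.INTER_CUBIC))
big=w['pixels'][170:290,195:335,::-1]; cv2.imwrite('pics/w4c.png',cv2.resize(cv2.convertScaleAbs(big,alpha=1.5),None,fx=5,fy=5,interpolation=cv2.INTER_CUBIC))
E
```

```text
t: 5.7
ee_pos: [495.2, -173.8, 143.5]
ee_rot: [[0.002, 0.137, 0.991], [-0.001, 0.991, -0.137], [-1.0, -0.001, 0.002]]
wrist_force: [0.2, 1.3, -0.2]
width: 0.202
t 5.7 pos [ 495.2 -173.8  143.5] yaw 82.11 tilt [-1.     -0.0011  0.0022] F [ 0.2  1.3 -0.2] w 0.202 q [-0.49  0.06  1.87 -0.    1.2  -1.92]
172.23391233071882 88.79070765450808
```

View pics/w4c.png

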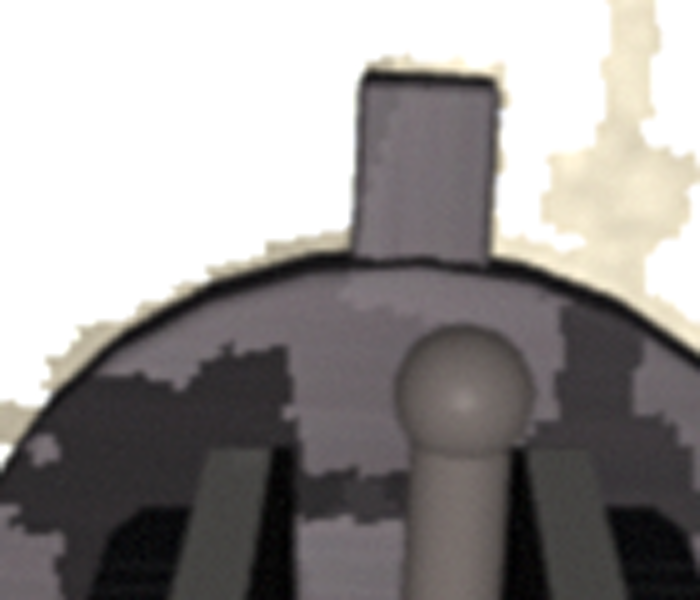

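View pics/s4c.png

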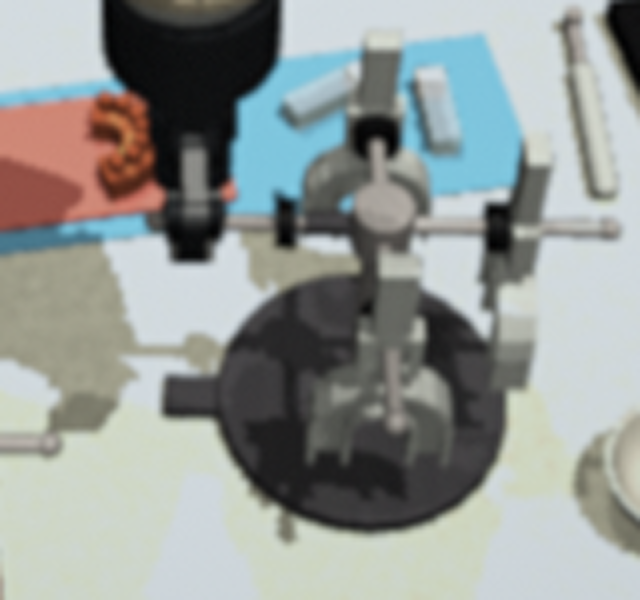

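Run:
```python
from h import *
w=load('w4.png'); s=load('s4.png')
for p,z in [((287.2,247.3),150),((280.7,185.6),10),((279.5,221.8),14),((286,285),154)]:
    q=atz(w,*p,z); d=q[:2]-C; print(p,q.round(1),np.hypot(*d).round(1),np.degrees(np.arctan2(d[1],d[0])).round(2))
S=lambda x,y:(230+x/4-.4,220+y/4-.4)
for p in [(611,229),(397,421)]:
    q=atz(s,*S(*p),150); d=q[:2]-C; print(q.round(1),np.hypot(*d).round(1),np.degrees(np.arctan2(d[1],d[0])).round(2))
```

```text
(287.2, 247.3) [ 479.4 -167.8  150. ] 105.4 170.18
(280.7, 185.6) [ 482.  -168.5   10. ] 102.7 170.29
(279.5, 221.8) [ 508.9 -173.1   14. ] 75.4 170.28
(286, 285) [ 493.3 -170.2  154. ] 91.2 170.17
[ 685.5 -205.5  150. ] 104.2 -10.9
[ 562.8 -288.2  150. ] 104.4 -101.26
```

```bash
python3 -m handwheel '{"grip":[0.25,0.3,0.4,0.5,0.5,0.5,0.5,0.5],"linear":[[0,3.5,0],[-20,4,0],[-60,4,0],[-100,4,0],[-110,50,0],[-110,100,0],[-110,150,0],[-110,200,0]],"dr":[[0,0,0],[0,0,0],[0,0,0],[0,0,0],[0,0,0],[0,0,0],[0,0,0],[0,0,0]]}' 20
python3 - <<'E'
from h import *
st(); 
s=snap('top','t5.png')
cv2.imwrite('pics/t5c.png',cv2.convertScaleAbs(cv2.resize(s['pixels'][140:270,340:470,::-1],None,fx=5,fy=5,interpolation=cv2.INTER_CUBIC),alpha=1.5))
s=snap('side','s5.png');cv2.imwrite('pics/s5c.png',cv2.resize(s['pixels'][220:370,230:390,::-1],None,fx=4,fy=4,interpolation=cv2.INTER_CUBIC))
E
```

```text
t: 6.6
ee_pos: [522.2, 26.3, 253.0]
ee_rot: [[0.002, 0.139, 0.99], [-0.002, 0.99, -0.139], [-1.0, -0.001, 0.002]]
wrist_force: [0.8, 1.2, 0.4]
width: 0.499
t 6.6 pos [522.2  26.3 253. ] yaw 82.02 tilt [-1.     -0.0015  0.0022] F [0.8 1.2 0.4] w 0.499 q [-0.1  -0.04  1.77 -0.    1.42 -1.53]
```

View pics/t5c.png

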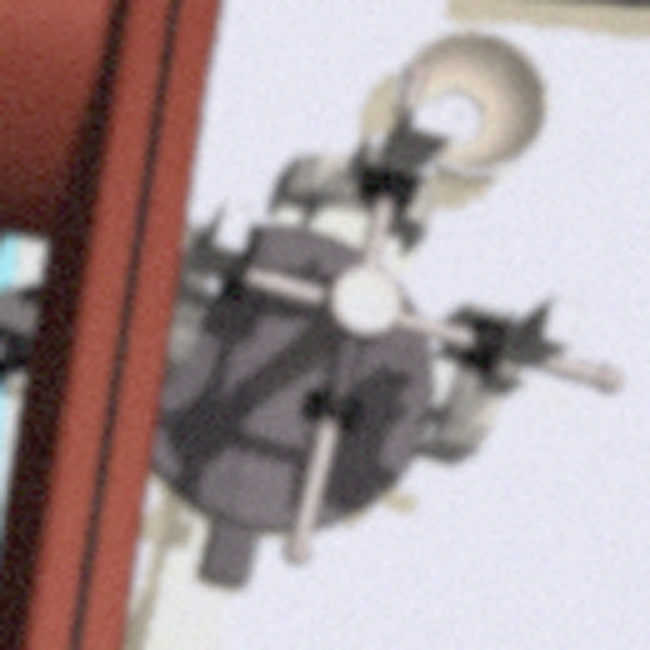

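View pics/s5c.png

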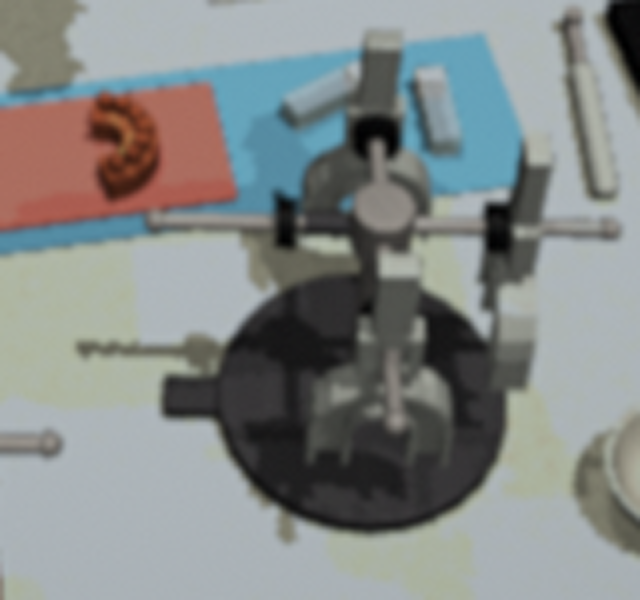

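Run:
```python
from h import *
t=load('top0.png'); s=load('s5.png')
T=lambda x,y:(340+x/5-.4,140+y/5-.4)
S=lambda x,y:(230+x/4-.4,220+y/4-.4)
def A(n,q,c):
    d=q[:2]-c; print(n,q.round(1),np.hypot(*d).round(1),np.degrees(np.arctan2(d[1],d[0])).round(2))
ct=atz(t,*T(366,299),165)[:2]; cs=atz(s,*S(385,207),165)[:2]; print(ct,cs)
for c in (C,ct):
    A('ball',atz(t,*T(298,549),150),c);A('b3',atz(t,*T(608,378),150),c);A('tab',atz(t,*T(223,578),10),c)
for c in (C,cs):
    for n,p in(('ball',(156,220)),('b3',(611,229)),('b2',(397,421))): A(n,atz(s,*S(*p),150),c)
    A('tab',atz(s,*S(164,397),10),c)
e=atz(t,*T(298,549),150)-atz(t,*T(608,378),150);
# disc centre
A('disc',atz(t,*T(276,377),14),C)
b=atz(s,*S(156,220),150)[:2]; b3=atz(s,*S(611,229),150)[:2]; d=b-b3; print('line side',np.degrees(np.arctan2(d[1],d[0])))
```

```text
[ 583.80162967 -185.50099197] [ 581.50679002 -187.08509832]
ball [ 481.8 -166.9  150. ] 103.1 169.45
b3 [ 564.8 -289.2  150. ] 105.0 -100.11
tab [ 485.4 -166.5   10. ] 99.7 168.84
ball [ 481.8 -166.9  150. ] 103.6 169.67
b3 [ 564.8 -289.2  150. ] 105.4 -100.4
tab [ 485.4 -166.5   10. ] 100.2 169.08
ball [ 478.7 -165.5  150. ] 106.4 169.02
b3 [ 685.5 -205.5  150. ] 104.2 -10.9
b2 [ 562.8 -288.2  150. ] 104.4 -101.26
tab [ 480.7 -170.7   10. ] 103.6 171.61
ball [ 478.7 -165.5  150. ] 105.0 168.15
b3 [ 685.5 -205.5  150. ] 105.6 -10.04
b2 [ 562.8 -288.2  150. ] 102.8 -100.47
tab [ 480.7 -170.7   10. ] 102.1 170.76
disc [ 582.4 -185.1   14. ] 1.0 137.51
line side 169.05993045233117
```

Run:
```python
from h import *
s=load('side0.png');C_=lambda x,y:(260+x/6-.4,150+y/6-.4)
print(atz(s,*C_(200,52),149))
rel([592,168,250],91.5)
```

```text
[590.67342104 172.15298594 149.        ]
to [592 168 250] 91.5 linear [  2.9 145.8  51.1] dr [-9.1  0.1 -0. ]
```

```bash
python3 -m handwheel '{"grip":[0.6,0.6,0.6,0.6,0.6],"linear":[[0,45,16],[0,90,32],[0,130,45],[2.9,145.8,51.1],[2.9,145.8,51.1]],"dr":[[-3,0,0],[-6,0,0],[-9,0,0],[-9.1,0,0],[-9.1,0,0]]}' 20
python3 - <<'E'
from h import *
st(); snap('wrist','w6.png')
E
```

```text
t: 7.2
ee_pos: [592.0, 169.4, 248.8]
ee_rot: [[-0.0, -0.028, 1.0], [0.0, 1.0, 0.028], [-1.0, 0.0, -0.0]]
wrist_force: [-1.2, -0.5, -0.5]
width: 0.598
t 7.2 pos [592.  169.4 248.8] yaw 91.63 tilt [-1.e+00  2.e-04 -2.e-04] F [-1.2 -0.5 -0.5] w 0.598 q [ 0.15  0.19  1.53  0.    1.42 -1.45]
```

View pics/w6.png

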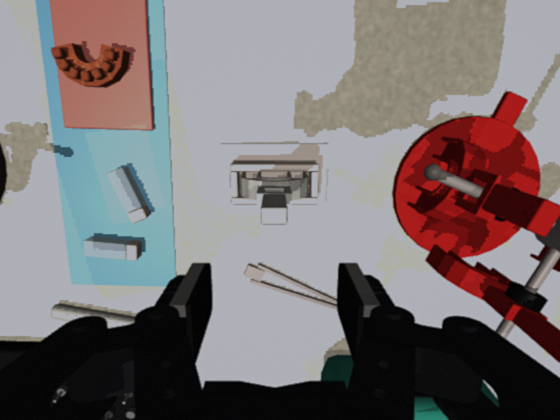

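Run:
```python
from h import *
w=load('w6.png')
cv2.imwrite('pics/w6c.png',cv2.resize(w['p'][135:235,210:340,::-1],None,fx=5,fy=5,interpolation=cv2.INTER_CUBIC))
```

```text
(no output)
```

View pics/w6c.png

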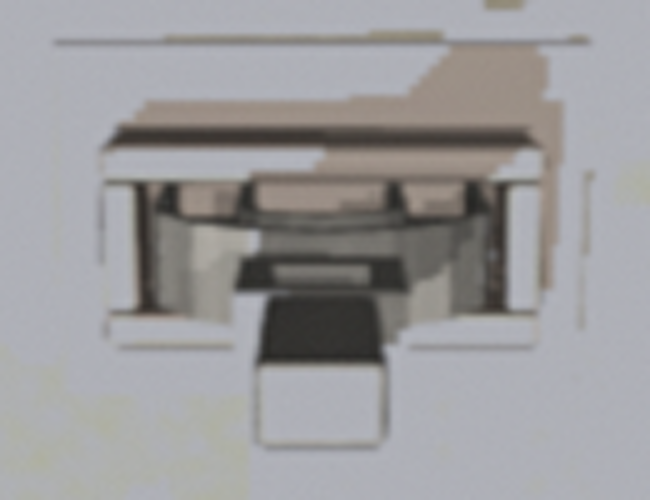

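Run:
```python
from h import *
w=load('w6.png')
f=lambda x,y:(210+x/5-.4,135+y/5-.4)
P=[atz(w,*f(*p),149) for p in((258,363),(385,363),(387,445),(256,447),(321,404))]
for p in P: print(p.round(1))
print(np.linalg.norm(P[1]-P[0]),np.linalg.norm(P[0]-P[3]))
o=env.observe(); p=P[4]
rel([p[0],p[1],180],91.5); rel([p[0],p[1],112],91.5)
```

```text
[586.2 159.1 149. ]
[585.7 176.2 149. ]
[597.2 176.9 149. ]
[598.  159.1 149. ]
[591.7 167.7 149. ]
17.082725151509457 11.799571343317245
to [591.7 167.7 180. ] 91.5 linear [69.  -0.1  0.1] dr [ 0.1 -0.   0. ]
to [591.7 167.7 112. ] 91.5 linear [ 1.37e+02 -1.00e-01  2.00e-01] dr [ 0.1 -0.   0. ]
```

```bash
python3 -m handwheel '{"grip":[0.6,0.6,0.6,0.6,0.45,0.3,0.2,0.15],"linear":[[45,0,0],[90,0,0],[130,0,0],[138,-0.1,0.2],[138,-0.1,0.2],[138,-0.1,0.2],[138,-0.1,0.2],[138,-0.1,0.2]],"dr":[[0,0,0],[0,0,0],[0,0,0],[0,0,0],[0,0,0],[0,0,0],[0,0,0],[0,0,0]]}' 40
python3 - <<'E'
from h import *
st(); snap('wrist','w7.png')
E
```

```text
t: 8.05
ee_pos: [593.8, 167.9, 114.0]
ee_rot: [[0.005, -0.027, 1.0], [0.0, 1.0, 0.027], [-1.0, -0.0, 0.005]]
wrist_force: [0.0, -0.2, 5.7]
width: 0.202
t 8.05 pos [593.8 167.9 114. ] yaw 91.56 tilt [-1.0e+00 -1.0e-04  4.6e-03] F [ 0.  -0.2  5.7] w 0.202 q [ 0.15  0.3   1.65 -0.    1.18 -1.45]
```

View pics/w7.png

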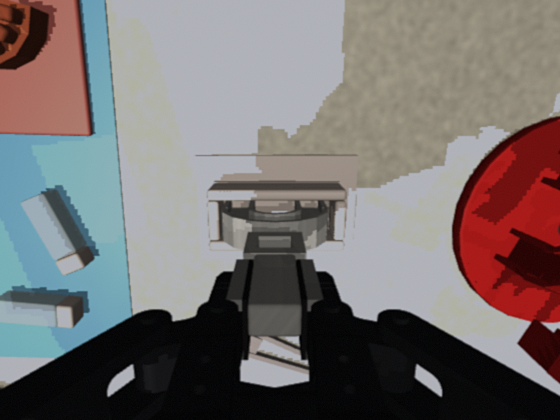

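```bash
python3 -m handwheel '{"grip":[0.1,0.05,0.05,0.05],"linear":[[0,0,0],[0,0,0],[0,0,0],[0,0,0]],"dr":[[0,0,0],[0,0,0],[0,0,0],[0,0,0]]}' 90
python3 - <<'E'
from h import *
st(); snap('wrist','w8.png')
E
```

```text
t: 8.5
ee_pos: [593.8, 168.0, 114.2]
ee_rot: [[0.005, -0.027, 1.0], [-0.0, 1.0, 0.027], [-1.0, -0.0, 0.005]]
wrist_force: [0.2, -0.5, 2.1]
width: 0.198
t 8.5 pos [593.8 168.  114.2] yaw 91.57 tilt [-1.0e+00 -2.0e-04  4.7e-03] F [ 0.2 -0.5  2.1] w 0.198 q [ 0.15  0.3   1.65 -0.    1.18 -1.45]
```

View pics/w8.png

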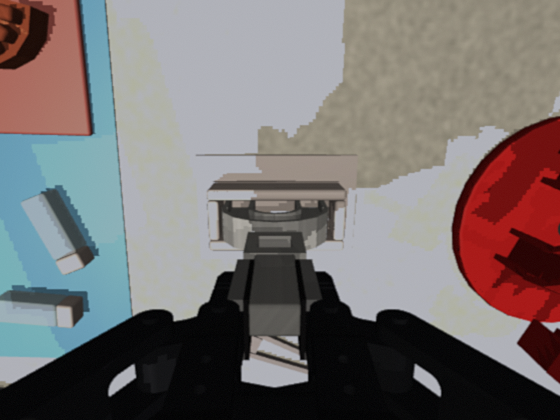

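Run:
```python
from h import *
t=load('top0.png')
for p in((388,337),(455,290),(432,393),(444,340)): print(p,atz(t,*p,150).round())
rel([593.8,168,230],91.5)
```

```text
(388, 337) [ 310. -154.  150.]
(455, 290) [ 413. -280.  150.]
(432, 393) [ 217. -242.  150.]
(444, 340) [ 316. -261.  150.]
to [593.8 168.  230. ] 91.5 linear [-115.8   -0.     0.5] dr [0.1 0.3 0. ]
```

```bash
python3 -m handwheel '{"grip":[0.05,0.05,0.05,0.05,0.05],"linear":[[-15,0,0],[-40,0,0],[-75,0,0],[-106,0,0],[-106,0,0]],"dr":[[0,0,0],[0,0,0],[0,0,0],[0,0.3,0],[0,0.3,0]]}' 90
python3 - <<'E'
from h import *
st(); snap('wrist','w9.png'); snap('side','s9.png'); rel(br(169.7,145,220),79.7)
E
```

```text
t: 9.05
ee_pos: [596.4, 168.5, 227.2]
ee_rot: [[0.009, -0.028, 1.0], [0.001, 1.0, 0.027], [-1.0, 0.001, 0.009]]
wrist_force: [-0.2, -0.1, 0.5]
width: 0.194
t 9.05 pos [596.4 168.5 227.2] yaw 91.58 tilt [-1.      0.0011  0.0095] F [-0.2 -0.1  0.5] w 0.194 q [ 0.15  0.2   1.55 -0.    1.37 -1.45]
to [ 440.5 -159.9  220. ] 79.7 linear [   1.4 -323.6 -162.2] dr [11.9  0.1 -0. ]
```

View pics/s9.png

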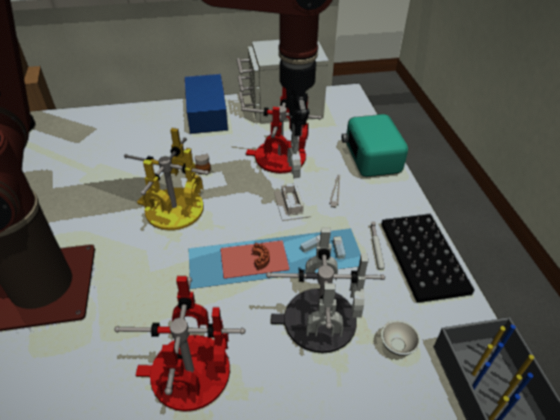

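```bash
python3 -m handwheel '{"grip":[0.05,0.05,0.05,0.05,0.05,0.05,0.05,0.05],"linear":[[0,-25,-12],[0,-65,-32],[0,-110,-55],[0,-155,-77],[0,-200,-100],[0,-245,-123],[0,-290,-145],[0,-323.6,-162.2]],"dr":[[1,0,0],[3,0,0],[5,0,0],[7,0,0],[9,0,0],[11,0,0],[11.9,0,0],[11.9,0,0]]}' 90
python3 - <<'E'
from h import *
st(); rel(br(169.7,145,177),79.7)
E
```

```text
t: 9.95
ee_pos: [438.1, -161.3, 219.7]
ee_rot: [[-0.001, 0.181, 0.984], [0.001, 0.984, -0.181], [-1.0, 0.001, -0.001]]
wrist_force: [2.0, -1.0, -1.5]
width: 0.194
t 9.95 pos [ 438.1 -161.3  219.7] yaw 79.6 tilt [-1.0e+00  9.0e-04 -1.3e-03] F [ 2.  -1.  -1.5] w 0.194 q [-0.52 -0.16  1.94  0.    1.36 -1.91]
to [ 440.5 -159.9  177. ] 79.7 linear [42.7  1.8  2.1] dr [-0.1 -0.1 -0.1]
```

```bash
python3 -m handwheel '{"grip":[0.05,0.05,0.05,0.05],"linear":[[15,0.5,1],[35,1.8,2],[42.7,1.8,2.1],[42.7,1.8,2.1]],"dr":[[0,0,0],[0,0,0],[-0.1,-0.1,-0.1],[-0.1,-0.1,-0.1]]}' 90
python3 - <<'E'
from h import *
st(); snap('wrist','w10.png'); s=snap('side','s10.png');cv2.imwrite('pics/s10c.png',cv2.resize(s['pixels'][200:350,220:380,::-1],None,fx=4,fy=4,interpolation=cv2.INTER_CUBIC))
s=snap('top','t10.png')
cv2.imwrite('pics/t10c.png',cv2.convertScaleAbs(cv2.resize(s['pixels'][150:300,340:470,::-1],None,fx=4,fy=4,interpolation=cv2.INTER_CUBIC),alpha=1.5))
st()
E
```

```text
t: 10.35
ee_pos: [438.8, -158.9, 174.6]
ee_rot: [[-0.004, 0.179, 0.984], [0.002, 0.984, -0.179], [-1.0, 0.001, -0.004]]
wrist_force: [0.1, -0.3, -1.8]
width: 0.194
t 10.35 pos [ 438.8 -158.9  174.6] yaw 79.72 tilt [-1.0e+00  8.0e-04 -4.4e-03] F [ 0.1 -0.3 -1.8] w 0.194 q [-0.52 -0.11  1.98 -0.    1.28 -1.91]
t 10.5 pos [ 440.9 -159.7  177.5] yaw 79.75 tilt [-1.e+00 -1.e-03  9.e-04] F [-0.7  0.6 -0.5] w 0.196 q [-0.52 -0.11  1.98 -0.    1.28 -1.91]
```

View pics/w10.png

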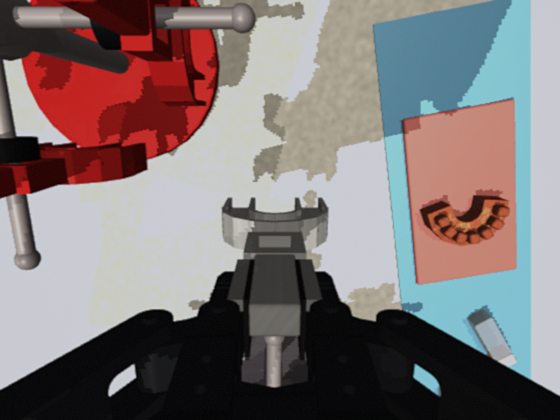

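View pics/s10c.png

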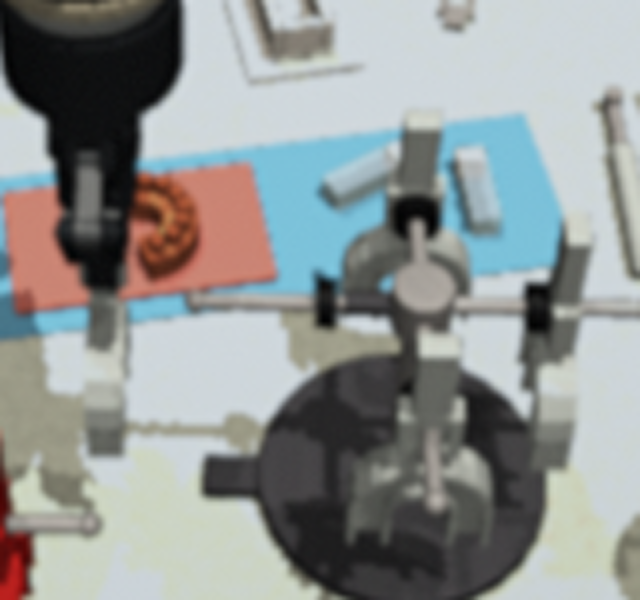

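View pics/t10c.png

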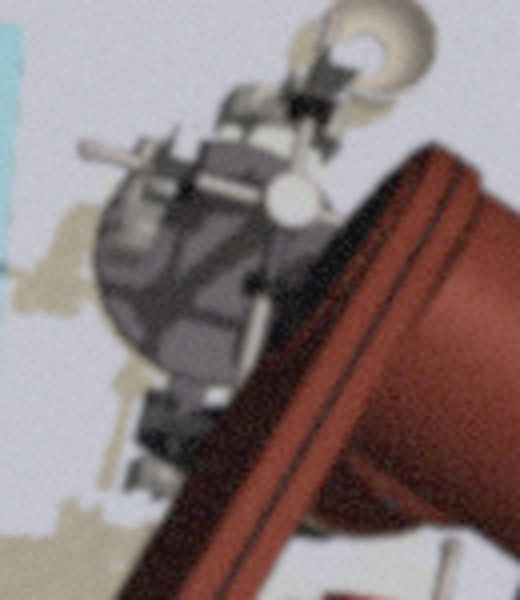

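Run:
```python
from h import *
w=load('w10.png'); s=load('s10.png')
# tray pose: TCP at picture time ~ (440.9,-159.7,177.5); 
p0=np.array([440.9,-159.7,177.5]); R=Rt(79.75); cz=-2.1; 
zh=R[:,2]; yh=R[:,1]
cen=p0+cz*zh; cen[2]=p0[2]-107
def box(zl,zu,wy,wx): return [cen+a*wx/2*zh+b*wy/2*yh+np.array([0,0,h]) for h in(zl,zu) for a in(-1,1) for b in(-1,1)]
def draw(sh,x0,y0,W,H,k,name):
    im=cv2.resize(sh['p'][y0:y0+H,x0:x0+W,::-1],None,fx=k,fy=k,interpolation=cv2.INTER_CUBIC).copy()
    def pt(P): u=proj(sh,P); return (int((u[0]-x0+.5)*k),int((u[1]-y0+.5)*k))
    for bx,col in((box(0,58,65,18),(0,255,0)),(box(66,96,28,12),(255,255,0)),(box(96,142,18,12),(255,0,255))):
        for i in range(8):
            for j in range(i):
                if bin(i^j).count('1')==1: cv2.line(im,pt(bx[i]),pt(bx[j]),col,1)
    cv2.line(im,pt(br(170,40,150)),pt(br(170,110.5,150)),(0,0,255),1)
    cv2.imwrite('pics/'+name,im)
draw(s,215,230,80,100,6,'ov_s.png'); draw(w,200,180,150,220,2.7,'ov_w0.png')
draw(w,200,190,150,145,4,'ov_w.png')
cv2.imwrite('pics/w10c.png',cv2.convertScaleAbs(cv2.resize(w['p'][290:400,230:320,::-1],None,fx=5,fy=5,interpolation=cv2.INTER_CUBIC),alpha=1.5))
```

```text
(no output)
```

View pics/ov_s.png

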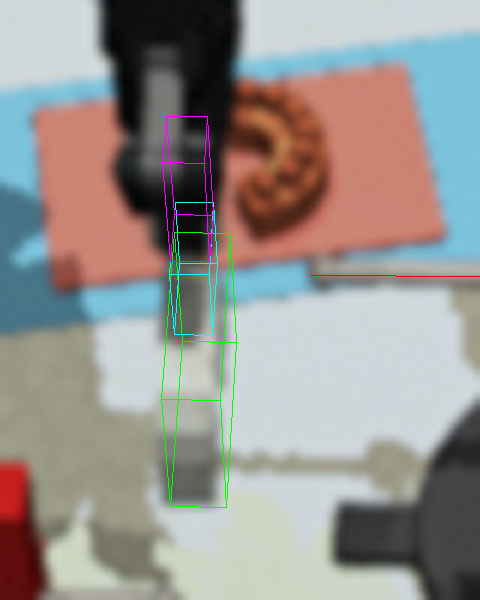

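View pics/ov_w.png

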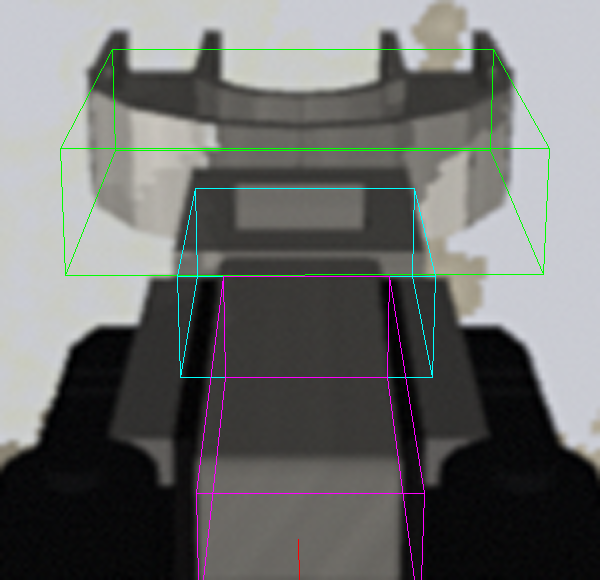

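View pics/w10c.png

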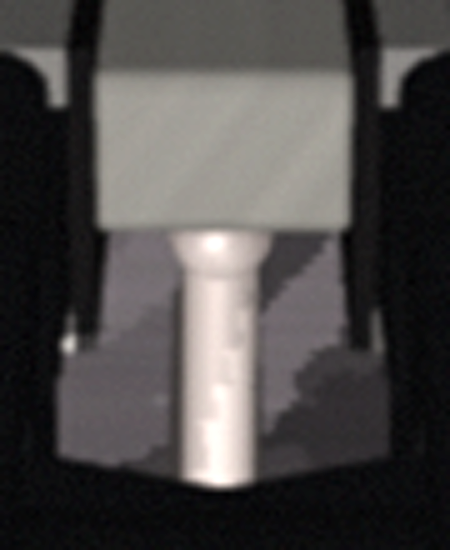

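```bash
python3 -m handwheel '{"grip":[0.05,0.05,0.05,0.05,0.05,0.05,0.05,0.05],"linear":[[1,-0.3,4],[1,-0.3,9],[1,-0.3,14],[1,-0.3,19],[1,-0.3,24],[1,-0.3,29],[1,-0.3,34],[1,-0.3,39]],"dr":[[0,0,0],[0,0,0],[0,0,0],[0,0,0],[0,0,0],[0,0,0],[0,0,0],[0,0,0]]}' 90
python3 - <<'E'
from h import *
st(); snap('wrist','w11.png'); s=snap('side','s11.png');cv2.imwrite('pics/s11c.png',cv2.resize(s['pixels'][200:350,220:380,::-1],None,fx=4,fy=4,interpolation=cv2.INTER_CUBIC))
w=load('w11.png');cv2.imwrite('pics/w11c.png',cv2.convertScaleAbs(cv2.resize(w['p'][200:400,210:340,::-1],None,fx=3,fy=3,interpolation=cv2.INTER_CUBIC),alpha=1.5))
st()
E
```

```text
t: 11.3
ee_pos: [479.6, -167.0, 176.5]
ee_rot: [[0.001, 0.178, 0.984], [-0.001, 0.984, -0.178], [-1.0, -0.001, 0.001]]
wrist_force: [-0.1, 0.4, -1.2]
width: 0.191
t 11.3 pos [ 479.6 -167.   176.5] yaw 79.74 tilt [-1.e+00 -9.e-04  8.e-04] F [-0.1  0.4 -1.2] w 0.191 q [-0.49 -0.02  1.89 -0.    1.27 -1.88]
t 11.4 pos [ 479.8 -167.1  176.5] yaw 79.75 tilt [-1.     -0.001   0.0012] F [-0.8 -0.4 -2.3] w 0.197 q [-0.49 -0.01  1.89 -0.    1.27 -1.88]
```

View pics/s11c.png

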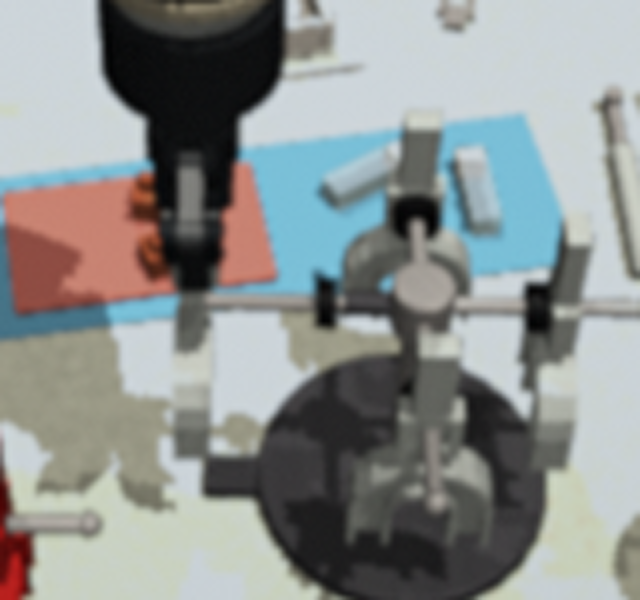

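View pics/w11c.png

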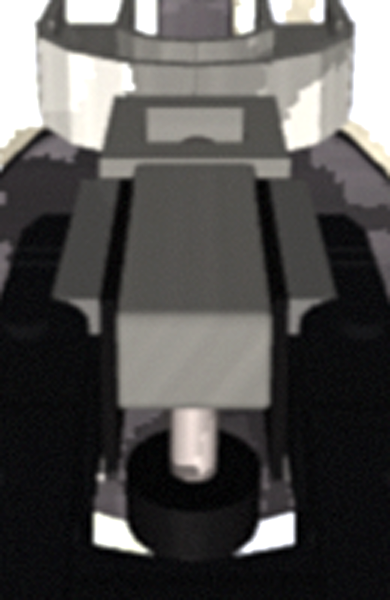

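The side crop shows the tray at the rod end around (193,300). The wrist crop shows the ball centred in the eye window at (197,140), with no notable force, so I'll thread on.

```bash
python3 -m handwheel '{"grip":[0.05,0.05,0.05,0.05,0.05,0.05,0.05,0.05],"linear":[[0,0,4],[0,0,9],[0,0,14],[0,0,19],[0,0,25],[0,0,31],[0,0,37],[0,0,41]],"dr":[[0,0,0],[0,0,0],[0,0,0],[0,0,0],[0,0,0],[0,0,0],[0,0,0],[0,0,0]]}' 90
python3 - <<'E'
from h import *
st(); snap('wrist','w12.png'); s=snap('side','s12.png');cv2.imwrite('pics/s12c.png',cv2.resize(s['pixels'][200:350,220:380,::-1],None,fx=4,fy=4,interpolation=cv2.INTER_CUBIC))
w=load('w12.png');cv2.imwrite('pics/w12c.png',cv2.convertScaleAbs(cv2.resize(w['p'][200:400,210:340,::-1],None,fx=3,fy=3,interpolation=cv2.INTER_CUBIC),alpha=1.5))
st()
E
```

```text
t: 12.2
ee_pos: [520.7, -174.5, 176.5]
ee_rot: [[0.001, 0.178, 0.984], [-0.001, 0.984, -0.178], [-1.0, -0.001, 0.001]]
wrist_force: [-0.5, -0.4, -1.2]
width: 0.194
t 12.2 pos [ 520.7 -174.5  176.5] yaw 79.76 tilt [-1.     -0.001   0.0012] F [-0.5 -0.4 -1.2] w 0.194 q [-0.47  0.08  1.78 -0.    1.27 -1.86]
t 12.3 pos [ 520.6 -174.5  176.5] yaw 79.76 tilt [-1.     -0.001   0.0012] F [ 0.4  0.2 -0.8] w 0.193 q [-0.47  0.08  1.78 -0.    1.27 -1.86]
```

View pics/s12c.png

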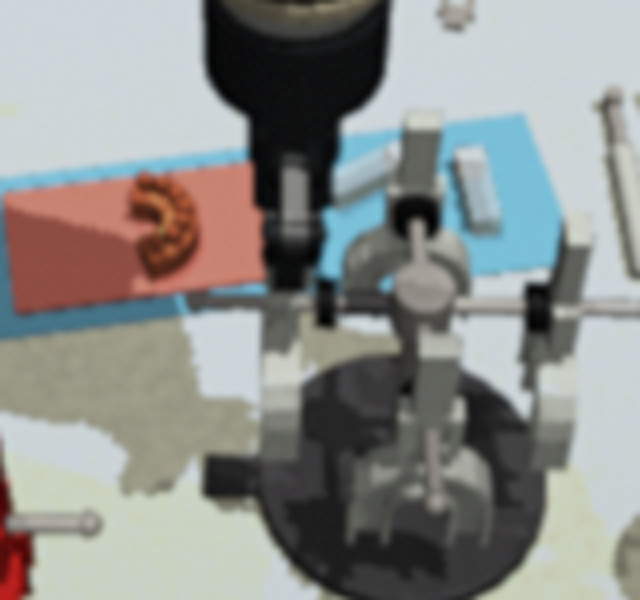

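View pics/w12c.png

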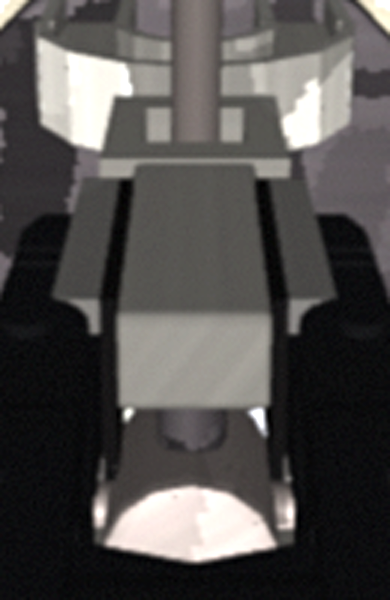

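```bash
python3 -m handwheel '{"grip":[0.05,0.05,0.05,0.05,0.05,0.05],"linear":[[1,0,0],[2,0,0],[3,0,1],[3.5,0,2],[3.5,0,3],[3.5,0,3]],"dr":[[0,0,0],[0,0,0],[0,0,0],[0,0,0],[0,0,0],[0,0,0]]}' 90; python3 -c "
from h import *
st();s=snap('side','s13.png');cv2.imwrite('pics/s13c.png',cv2.resize(s['pixels'][230:330,260:360,::-1],None,fx=6,fy=6,interpolation=cv2.INTER_CUBIC));st()"
```

```text
t: 12.9
ee_pos: [523.7, -175.1, 173.1]
ee_rot: [[0.001, 0.178, 0.984], [-0.001, 0.984, -0.178], [-1.0, -0.001, 0.001]]
wrist_force: [0.9, -0.7, -0.5]
width: 0.19
t 12.9 pos [ 523.7 -175.1  173.1] yaw 79.76 tilt [-1.     -0.001   0.0013] F [ 0.9 -0.7 -0.5] w 0.19 q [-0.47  0.1   1.78 -0.    1.27 -1.86]
t 12.95 pos [ 523.6 -175.1  173.1] yaw 79.76 tilt [-1.     -0.001   0.0013] F [ 0.3  0.7 -0.4] w 0.198 q [-0.47  0.1   1.78 -0.    1.27 -1.86]
```

View pics/s13c.png

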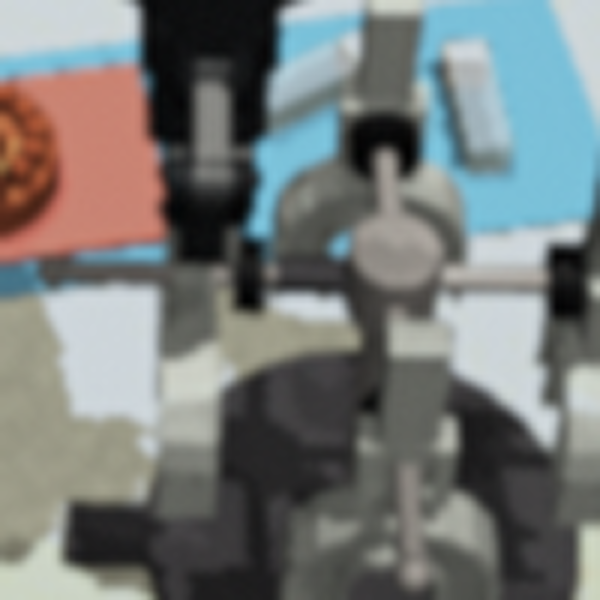

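```bash
python3 -m handwheel '{"grip":[0.05,0.05,0.05,0.05],"linear":[[0,0,1],[0,0,2],[0,0,3],[0,0,3]],"dr":[[0,0,0],[0,0,0],[0,0,0],[0,0,0]]}' 90; python3 -m handwheel '{"grip":[0.05,0.05],"linear":[[0,0,0.7],[0,0,0.7]],"dr":[[0,0,0],[0,0,0]]}' 90
```

```text
t: 13.35
ee_pos: [526.7, -175.6, 173.1]
ee_rot: [[0.001, 0.178, 0.984], [-0.001, 0.984, -0.178], [-1.0, -0.001, 0.001]]
wrist_force: [-0.4, -0.6, -0.9]
width: 0.196
t: 13.55
ee_pos: [527.5, -175.8, 173.1]
ee_rot: [[0.001, 0.178, 0.984], [-0.001, 0.984, -0.178], [-1.0, -0.001, 0.001]]
wrist_force: [-0.6, 0.3, -1.7]
width: 0.193
```

```bash
python3 -m handwheel '{"grip":[0.05,0.05],"linear":[[0,0,0.7],[0,0,0.7]],"dr":[[0,0,0],[0,0,0]]}' 90
```

```text
t: 13.75
ee_pos: [528.2, -175.9, 173.1]
ee_rot: [[0.001, 0.178, 0.984], [-0.001, 0.984, -0.178], [-1.0, -0.001, 0.001]]
wrist_force: [-0.5, 0.3, -1.5]
width: 0.196
```

```bash
python3 -m handwheel '{"grip":[0.05,0.05],"linear":[[0,0,0.6],[0,0,0.6]],"dr":[[0,0,0],[0,0,0]]}' 90
```

```text
t: 13.95
ee_pos: [528.9, -176.0, 173.1]
ee_rot: [[0.001, 0.178, 0.984], [-0.001, 0.984, -0.178], [-1.0, -0.001, 0.002]]
wrist_force: [-0.4, 0.2, -1.8]
width: 0.197
```

```bash
python3 -m handwheel '{"grip":[0.05,0.05],"linear":[[0,0,0.5],[0,0,0.5]],"dr":[[0,0,0],[0,0,0]]}' 90
```

```text
t: 14.15
ee_pos: [529.4, -176.2, 173.2]
ee_rot: [[0.001, 0.178, 0.984], [-0.001, 0.984, -0.178], [-1.0, -0.001, 0.002]]
wrist_force: [0.1, -0.5, -0.9]
width: 0.196
```

```bash
python3 -m handwheel '{"grip":[0.05,0.05],"linear":[[0,0,0.5],[0,0,0.5]],"dr":[[0,0,0],[0,0,0]]}' 90
```

```text
t: 14.35
ee_pos: [530.0, -176.2, 173.2]
ee_rot: [[0.001, 0.178, 0.984], [-0.001, 0.984, -0.178], [-1.0, -0.001, 0.002]]
wrist_force: [-0.1, -0.4, -0.7]
width: 0.195
```

```bash
python3 -c "
from h import *
st();s=snap('side','s14.png');cv2.imwrite('pics/s14c.png',cv2.resize(s['pixels'][230:330,260:360,::-1],None,fx=6,fy=6,interpolation=cv2.INTER_CUBIC));st()"
```

```text
t 14.35 pos [ 530.  -176.2  173.2] yaw 79.76 tilt [-1.     -0.0011  0.0016] F [-0.1 -0.4 -0.7] w 0.195 q [-0.46  0.11  1.76 -0.    1.27 -1.85]
t 14.4 pos [ 529.9 -176.2  173.2] yaw 79.77 tilt [-1.     -0.0011  0.0015] F [-0.1 -0.8 -1.2] w 0.195 q [-0.46  0.11  1.76 -0.    1.27 -1.85]
```

View pics/s14c.png

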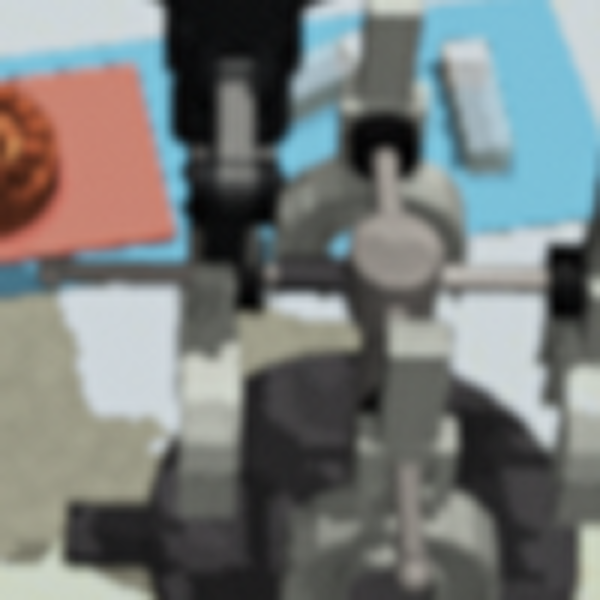

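```bash
python3 -m handwheel '{"grip":[0.05,0.05],"linear":[[0,0,0.5],[0,0,0.5]],"dr":[[0,0,0],[0,0,0]]}' 90|grep -v rot
```

```text
t: 14.6
ee_pos: [530.2, -176.2, 173.1]
wrist_force: [-1.6, 0.9, -1.2]
width: 0.193
```

```bash
python3 -m handwheel '{"grip":[0.05,0.05],"linear":[[0,0,0.5],[0,0,0.5]],"dr":[[0,0,0],[0,0,0]]}' 90|grep -v rot
```

```text
t: 14.8
ee_pos: [530.3, -176.3, 173.0]
wrist_force: [-4.0, 0.4, 1.1]
width: 0.193
```

```bash
python3 -m handwheel '{"grip":[0.05,0.05],"linear":[[0,0,0.5],[0,0,0.5]],"dr":[[0,0,0],[0,0,0]]}' 90|grep -v rot
```

```text
t: 15.0
ee_pos: [530.3, -176.3, 173.0]
wrist_force: [-5.1, 0.3, 1.4]
width: 0.189
```

```bash
python3 -m handwheel '{"grip":[0.05,0.05,0.05],"linear":[[0,0,0.7],[0,0,0.7],[0,0,0.7]],"dr":[[0,0,0],[0,0,0],[0,0,0]]}' 90|grep -v rot; python3 -c "
from h import *
st()"
```

```text
t: 15.3
ee_pos: [530.4, -176.3, 172.9]
wrist_force: [-5.4, 1.1, 2.5]
width: 0.196
t 15.3 pos [ 530.4 -176.3  172.9] yaw 79.76 tilt [-1.e+00 -9.e-04 -3.e-03] F [-5.4  1.1  2.5] w 0.196 q [-0.46  0.11  1.76 -0.    1.27 -1.85]
```

```bash
python3 -m handwheel '{"grip":[0.05,0.05,0.05],"linear":[[0,0,0.9],[0,0,1.1],[0,0,1.1]],"dr":[[0,0,0],[0,0,0],[0,0,0]]}' 90|grep -v rot; python3 -c "
from h import *
st()"
```

```text
t: 15.6
ee_pos: [530.4, -176.3, 172.9]
wrist_force: [-8.1, 0.5, 4.0]
width: 0.198
t 15.6 pos [ 530.4 -176.3  172.9] yaw 79.76 tilt [-1.0e+00 -8.0e-04 -5.6e-03] F [-8.1  0.5  4. ] w 0.198 q [-0.46  0.12  1.76 -0.    1.27 -1.85]
```

```bash
python3 -m handwheel '{"grip":[0.05,0.05,0.05],"linear":[[0,0,0.3],[0.4,0,0.2],[0.5,0,0.2]],"dr":[[0,0,0],[0,0,0],[0,0,0]]}' 40|grep -v rot; python3 -c "
from h import *
st()"
```

```text
t: 15.9
ee_pos: [530.4, -176.3, 172.3]
wrist_force: [-5.0, 1.1, 2.4]
width: 0.192
t 15.9 pos [ 530.4 -176.3  172.3] yaw 79.77 tilt [-1.0e+00 -8.0e-04 -6.2e-03] F [-5.   1.1  2.4] w 0.192 q [-0.46  0.12  1.76 -0.    1.27 -1.85]
```

```bash
python3 -m handwheel '{"grip":[0.2,0.23,0.26,0.3,0.35,0.4],"linear":[[0,0,0],[0,0,0],[0,0,0],[0,0,0],[0,0,0],[0,0,0]],"dr":[[0,0,0],[0,0,0],[0,0,0],[0,0,0],[0,0,0],[0,0,0]]}' 20|grep -v rot; python3 -c "
from h import *
st();s=snap('side','s15.png');cv2.imwrite('pics/s15c.png',cv2.resize(s['pixels'][230:330,260:360,::-1],None,fx=6,fy=6,interpolation=cv2.INTER_CUBIC));w=snap('wrist','w15.png');w=load('w15.png');cv2.imwrite('pics/w15c.png',cv2.convertScaleAbs(cv2.resize(w['p'][200:400,190:360,::-1],None,fx=3,fy=3,interpolation=cv2.INTER_CUBIC),alpha=1.5))"
```

```text
t: 16.5
ee_pos: [530.6, -176.4, 172.4]
wrist_force: [-0.1, 0.8, -0.6]
width: 0.403
t 16.5 pos [ 530.6 -176.4  172.4] yaw 79.77 tilt [-1.0e+00 -9.0e-04 -5.8e-03] F [-0.1  0.8 -0.6] w 0.403 q [-0.46  0.12  1.76 -0.    1.27 -1.85]
```

View pics/s15c.png

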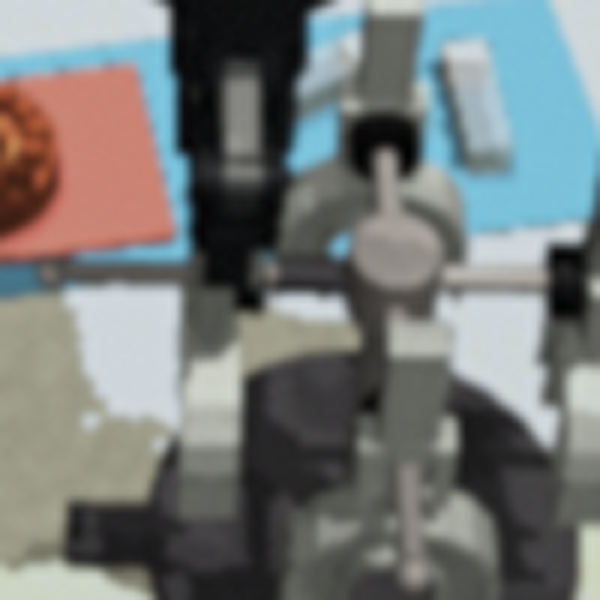

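View pics/w15c.png

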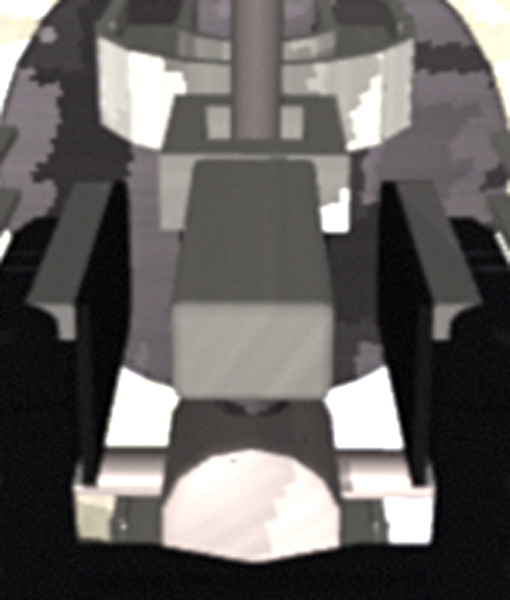

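Released; the tray hangs on the rod against the collar. I'll raise straight up, clear of it, and check from all cameras.

```bash
python3 -m handwheel '{"grip":[0.4,0.4,0.4,0.4,0.4,0.4,0.4,0.4],"linear":[[-10,0,0],[-25,0,0],[-45,0,0],[-70,0,0],[-70,0,-20],[-70,0,-20],[-70,0,-20],[-70,0,-20]],"dr":[[0,0,0],[0,0,0],[0,0,0],[0,0,0],[0,0,0],[0,0,0],[0,0,0],[0,0,0]]}' 20|grep -v rot; python3 -c "
from h import *
st();w=snap('wrist','w16.png')"
```

```text
t: 17.4
ee_pos: [511.5, -172.9, 242.6]
wrist_force: [-0.4, -0.3, -0.6]
width: 0.402
t 17.4 pos [ 511.5 -172.9  242.6] yaw 79.76 tilt [-1.0e+00 -9.0e-04 -5.8e-03] F [-0.4 -0.3 -0.6] w 0.402 q [-0.47  0.01  1.73 -0.    1.4  -1.86]
```

View pics/w16.png

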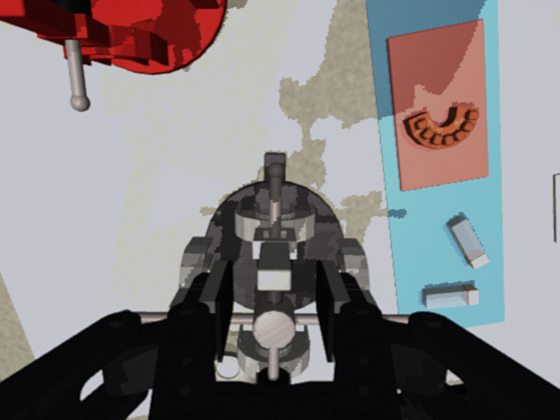

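```bash
python3 -m handwheel '{"grip":[0.4,0.4,0.4,0.4,0.4,0.4,0.4,0.4],"linear":[[-40,0,0],[-60,30,0],[-60,80,0],[-60,130,0],[-60,180,0],[-60,230,0],[-60,280,0],[-60,330,0]],"dr":[[0,0,0],[0,0,0],[0,0,0],[0,0,0],[0,0,0],[0,0,0],[0,0,0],[0,0,0]]}' 20|grep -v rot
python3 - <<'E'
from h import *
w=load('w16.png');cv2.imwrite('pics/w16c.png',cv2.convertScaleAbs(cv2.resize(w['p'][140:360,200:350,::-1],None,fx=2.7,fy=2.7,interpolation=cv2.INTER_CUBIC),alpha=1.4))
s=snap('top','t17.png')
cv2.imwrite('pics/t17c.png',cv2.convertScaleAbs(cv2.resize(s['pixels'][140:260,340:470,::-1],None,fx=5,fy=5,interpolation=cv2.INTER_CUBIC),alpha=1.5))
s=snap('side','s17.png');cv2.imwrite('pics/s17c.png',cv2.resize(s['pixels'][220:370,230:390,::-1],None,fx=4,fy=4,interpolation=cv2.INTER_CUBIC))
E
```

```text
t: 18.25
ee_pos: [570.7, 154.1, 301.6]
wrist_force: [0.8, -0.4, -0.0]
width: 0.397
```

View pics/w16c.png

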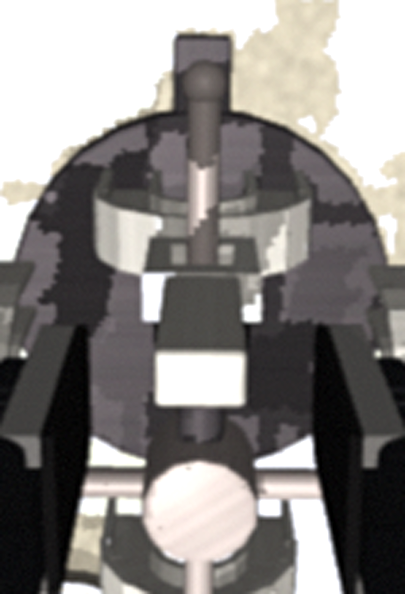

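View pics/t17c.png

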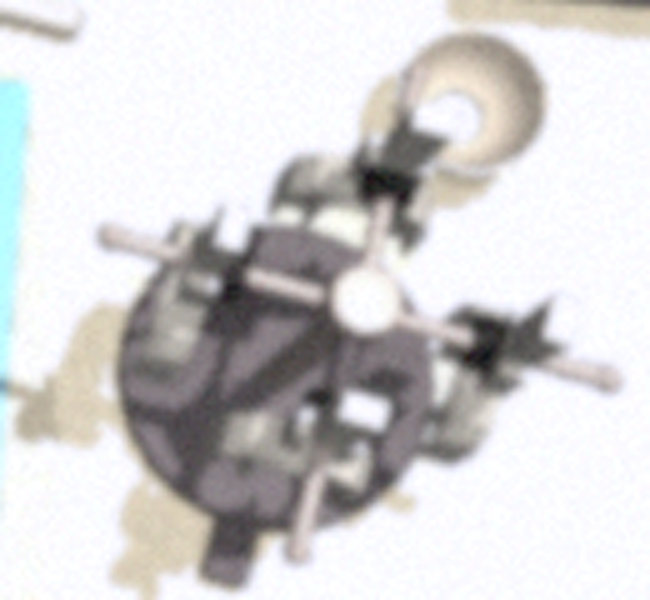

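View pics/s17c.png

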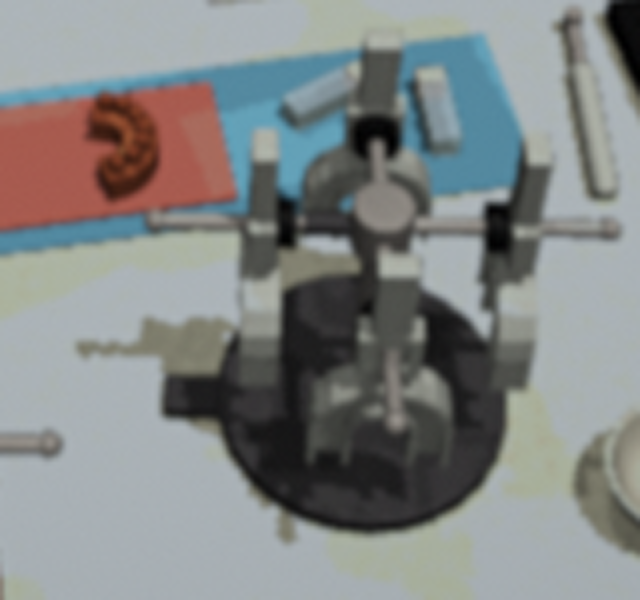

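View pics/t17.png

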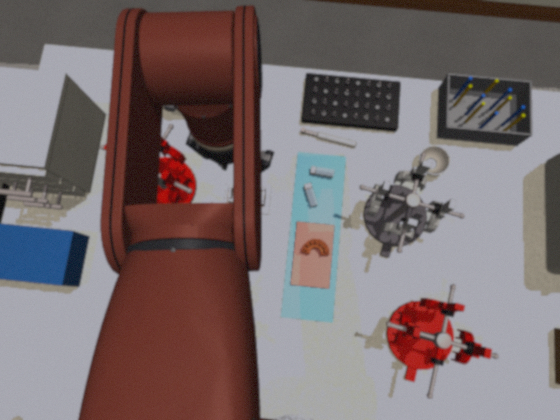

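Run:
```python
from h import *
w=load('w16.png'); f=lambda x,y:(200+x/2.7-.3,140+y/2.7-.3)
c=atz(w,*f(200,511),165)[:2]; print(c)
# rotor other branch line also
for n,p,z in(('ball',(204,82),150),('tab end',(203,37),10)):
    q=atz(w,*f(*p),z)
    for cc in(c,C): d=q[:2]-cc; print(n,q.round(1),np.degrees(np.arctan2(d[1],d[0])).round(2),np.hypot(*d).round(1))
```

```text
[ 582.23259278 -187.27960443]
ball [ 479.5 -167.8  150. ] 169.27 104.6
ball [ 479.5 -167.8  150. ] 170.16 105.3
tab end [ 482.6 -168.4   10. ] 169.29 101.4
tab end [ 482.6 -168.4   10. ] 170.2 102.1
```

The branch and tab agree to about 0.1° in the wrist camera, and the robot is clear of everything. I'm handing in.

```bash
python3 -c "
from h import *
st(); print(env.job_done())"
```

```text
t 18.35 pos [570.4 157.9 301.1] yaw 80.13 tilt [-1.      0.0013 -0.0079] F [ 0.3 -0.1  0.4] w 0.398 q [ 0.13  0.11  1.52  0.    1.52 -1.26]
the job is handed in; nothing more can be done
None
```

I turned the steel tree's empty branch about 135° counter-clockwise until it stood over the tab. I then lifted the tray from its stand and threaded its eye onto the branch. I pressed it against the collar to about 8 N at the wrist, released it and backed away. The job was handed in at about 18.4 s.

**Branch over tab:** The last wrist view puts the branch and the tab within 0.1° of each other. The other cameras agreed less well. Before the tray went on, the top view put the branch about 0.6° past the tab. A rough reading of the tab in the side view differed by up to about 2.5°, which I put down to misjudging the tab's end face. The ball's place in the top view did not change after the tray went on.

**Tray:** The final side view shows it hanging against the collar. The wrist force was back to noise level (under 1 N).

**Other things on the bench:** In the final pictures the model, vials, handpiece and bowl look unmoved. The arm hid the stand's surroundings, the tweezers and the jar in the last top view, so I could not re-check those.

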